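# Line up the relief tiles and close the packing case

### The arm

A 6-joint arm with a two-finger parallel gripper is mounted at the origin on the work surface. World frame = base frame: x ahead of the robot, y to its left, z up, the work surface at z = 0. Lengths are in mm, angles in rad, forces in N, time in s.
With the tool pointing down it reaches from about 375 to 975 mm from the base axis. Payload 3.8 kg.
Tool frame: the origin (TCP) lies midway between the tips of the shut fingers; the grasp point (between the pads) lies 19 mm behind it; z points along the fingers, y is the line along which they close (so a half turn about z gives the same grasp; the last joint's range is limited). The gripper opens to 85 mm and grips with 20 to 120 N. Pads are 22 mm wide; open, the fingers measure 114 mm over their backs; the gripper's body (76 mm by 85 mm) begins 54 mm behind the grasp point. The pads swing forward as they close: fully open they stand 13 mm farther back than shut.
Start: joints at [1.264, 0.264, 1.604, -0, 1.274, -0.037], TCP at [179.911, 650.577, 231.28] pointing down, gripper open.
Joint ranges: [-2.63, 2.63], [-0.94, 2.18], [0.31, 2.57], [-1.31, 4.45], [0, 2.66], [-2.55, 2.55]. Speed limits (rad/s): [2.57, 2.57, 3.14, 3.14, 3.14, 3.14].

### API

Orientations are given as a 3x3 rotation matrix whose columns are the frame's x, y, z axes.
In Python, from workcell import env, viewer gives the robot as it stands.
- The arm moves only by the tool step_arm, never from a script. Its argument "plan" is one flat list of numbers, 6 for each row, row after row: the shift along the tool's x, y, z in units of 0.04 m (1.0 is 0.04 m), then the turn, a rotation vector about the tool's x, y, z in units of 4 degrees (1.0 is 4 degrees). In form: [tx, ty, tz, ax, ay, az, tx, ty, tz, ax, ay, az, ...]. A call has exactly 5 rows; each row shifts and turns the commanded pose from where the row before left it, along the tool's axes as they then stand; what a row does not reach is not made up. A row lasts 1/8 s, in which the tool goes at most 62.5 mm and 10.7 degrees, less where a joint would pass 70% of its speed; a pose out of reach is approached as far as the arm can. A call with a number of a shift or a turn outside -1 to 1 is refused whole. A call with a gripper value outside its range is refused whole. "gripper" is the closure in counts, from 0 (fully open) to 255 (shut), set as the call begins (left out, the last holds). The fingers move at their own pace and stop on an object; the grip force is fixed at half the most. Time passes only in rows, so rows that do not move let the fingers close, or fill a call up. It gives the time, the measured TCP pose, the force, the opening and the grip force at its end, in the units of the state.
- env.get_obs(): the state, without advancing time (a new reading comes with each control period).
- viewer.get_image(name): name is "scene" or "top"; returns a dict with "frame" (480x640x3 uint8, blue, green, red), "K" (3x3 intrinsics, pixels), "distortion" ([k1, k2, p1, p2, k3] as OpenCV has them; the pictures are not rectified), "pose" (4x4, takes a point from camera to world coordinates). Camera axes: x right, y up, looking along -z (the intrinsics and any distortion apply to the point x, -y, -z); pixel columns grow to the right and rows downward; lengths in mm; the calibration is good to about 2 mm. A picture is of the moment at which its call begins. There is no depth.
- env.finish_job(): hands the job in; it is judged then, once.
The state is a dict: "time": time; "joint_positions": joint angles; "dq": joint speeds; "joint_torque": joint torques, N m; "tcp_pos": TCP position; "eef_rot": TCP orientation; "ft_force": force on the tool from outside, world axes, zero at the start; "moment": the same for the moment, N m; "gripper_width": opening from 0.0 (shut) to 1.0 (fully open); "grip_force": force on a finger pad.
Only numpy, scipy, OpenCV 4.12 (cv2) and the standard library are available. Lean on these libraries where they do the work, as an engineer would, in place of code of your own. Each camera call takes 0.05 s, during which the arm holds its last target. There are 200 camera calls.

### The job

Load every plaster relief tile on the bench into the packing case, lying flat, relief up, one to a blue felt square (any squares, any way round), and nudge each back against the case's far wall, the one opposite the long red ledge, so that they stand square and even in one straight row. Then close the case: tilt the cover, hook its yellow lip under the red ledge, and swing the other edge down until the cover lies flat and fully shut, its ends even with the case's. Leave the paint tubes, plate, jar, spatula and cups where they are.

Things in the scene. Friction and masses are not known exactly. Their poses are not given: they have to be found in the camera images.
- case: Open plywood packing case, fixed on the bench. Origin: centre of its underside, on the bench top; its x points from its near side (red ledge) to its far side, y along its length (300 mm), z up. In its frame, mm: floor top z 8; clear inside x -68..68, y -142..142; wooden rims on all four sides at z 40, the near one x -88..-68, the far one x 68..80.
- ledge (a point): Mouth of the slot for the lip: on the near rim under the ledge's free edge, mid-length (case x -72, z 40 mm). The red ledge (case x -96..-72, underside z 52, top z 58 mm) runs full length over the rim from a red back strip at x -96..-88: a slot 12 mm high, 16 mm deep, opening to case +x. Axes as the case.
- stop (a point): Foot of the red stop strip behind the far rim (case x 80, y 0, z 40 mm); the strip, case x 80..88, y -60..60, stands to z 46 mm, so the cover cannot be slid in flat. Axes as the case.
- cover: The case's loose cover, lying on the bench: flat clear panel with grey edges, 161 (x) by 300 (y) by 5 mm, about 350 g. Origin: centre of its underside, z up through it. Its -x edge, a yellow strip 14 mm wide, is the lip. Grip bar of light wood on the middle: 16 (x) by 90 (y) mm, from 5 to 39 mm above the underside. Closed, it lies on the rims with 7 mm of play along x.
- lip (a point): Lower edge of the cover's yellow lip, mid-length: cover x = -80.5 mm, z = 0.
- grip (a point): Middle of the cover's grip bar, 28 mm above the panel's underside.
- pad0 (a point): Place 0 of the row: marked on the case floor by a blue felt square; where the centre of a tile's underside lies when the tile stands on it and touches the far wall (case x = 38, y = -105, z = 8 mm). Places are 70 mm apart. Axes as the case.
- pad1 (a point): Place 1 of the row: marked on the case floor by a blue felt square; where the centre of a tile's underside lies when the tile stands on it and touches the far wall (case x = 38, y = -35, z = 8 mm). Places are 70 mm apart. Axes as the case.
- pad2 (a point): Place 2 of the row: marked on the case floor by a blue felt square; where the centre of a tile's underside lies when the tile stands on it and touches the far wall (case x = 38, y = 35, z = 8 mm). Places are 70 mm apart. Axes as the case.
- pad3 (a point): Place 3 of the row: marked on the case floor by a blue felt square; where the centre of a tile's underside lies when the tile stands on it and touches the far wall (case x = 38, y = 105, z = 8 mm). Places are 70 mm apart. Axes as the case.
- tile0: White plaster relief tile with a blue border, 60 x 60 x 18 mm, about 90 g; in the middle of its top a round flower boss 26 mm across stands 6 mm higher (to 24 mm). Origin: centre of its underside, z up. Absent in some starts.
- tile1: White plaster relief tile with a red border, 60 x 60 x 18 mm, about 90 g; in the middle of its top a round flower boss 26 mm across stands 6 mm higher (to 24 mm). Origin: centre of its underside, z up. Absent in some starts.
- tile2: White plaster relief tile with a green border, 60 x 60 x 18 mm, about 90 g; in the middle of its top a round flower boss 26 mm across stands 6 mm higher (to 24 mm). Origin: centre of its underside, z up. Absent in some starts.
- tile3: White plaster relief tile with a yellow border, 60 x 60 x 18 mm, about 90 g; in the middle of its top a round flower boss 26 mm across stands 6 mm higher (to 24 mm). Origin: centre of its underside, z up. Absent in some starts.
Things that resemble listed ones, but are neither listed nor needed, are in the scene too. Leave any black, pink or purple look-alike of the tile0 alone.

How it is judged:
By the outcome, as a careful person would: the job done as asked, in the order asked, and still so for the second after the job is handed in, with the robot touching nothing.
Of tile0, tile1, tile2, tile3 only 3 to 4 are there at a start; the rules pass over those that are not, and their reading is None.
At some moment in a run one of tile0, tile1, tile2, tile3 may be knocked a few centimetres aside while the robot is not near it.
It also fails if it takes over 210 s, if anything falls off the work surface, if the arm or the gripper's body presses on something with over 40 N, if the wrist force passes 120 N, or if a joint passes its speed limit or range.

## Working session

There is one attempt and no reset: what is moved stays moved. The work goes in short steps, Python scripts to look and compute and a tool call to move; the robot and the scene stay as the last step left them, time stands still between calls to the robot, and variables do not carry over. Pictures are saved under pics/ and viewed, at most 14 in all, crops included, and the job is handed in when it is done.

Besides the shell and the picture viewer there is one more tool, called after ">>>" as name(argument=value, ...), one argument or row to a line, values as JSON. step_arm: Moves the arm, as the interface text tells. Shifts and turns lie within -1 to 1; 1 stands for 0.04 m of shift or 4 degrees of turn. Its arguments: {"type":"object","properties":{"plan":{"type":"array"},"gripper":{"type":"number"}},"required":["plan"]}

```bash
ls; mkdir -p pics; cat > h.py <<'E'
import numpy as np, cv2
from workcell import env, viewer
def shot(name, f=None):
    im=viewer.get_image(name)
    if f: cv2.imwrite('pics/'+f,im['frame'])
    return im
def ray(im,uv):
    uv=np.array(uv,float).reshape(-1,1,2)
    n=cv2.undistortPoints(uv,np.array(im['K']),np.array(im['distortion'])).reshape(-1,2)
    d=np.c_[n[:,0],-n[:,1],-np.ones(len(n))]
    P=np.array(im['pose']); return P[:3,3], d@P[:3,:3].T
def plane(im,uv,z):
    o,d=ray(im,uv); t=(z-o[2])/d[:,2]; return o+d*t[:,None]
def proj(im,X):
    P=np.linalg.inv(np.array(im['pose'])); p=np.atleast_2d(X)@P[:3,:3].T+P[:3,3]
    q=np.c_[p[:,0],-p[:,1],-p[:,2]]
    return cv2.projectPoints(q,np.zeros(3),np.zeros(3),np.array(im['K']),np.array(im['distortion']))[0].reshape(-1,2)
E
python3 - <<'E'
from h import *
for n in('top','scene'):
    im=shot(n,n+'0.png'); print(n,np.round(im['pose'],2).tolist(),np.round(im['K'],0).tolist(),im['distortion'])
o=env.get_obs(); print(o['time'],o['eef_rot'],o['tcp_pos'],o['ft_force'])
E
```

```text
pics
top [[0.01, 1.0, -0.07, 386.57], [-1.0, 0.01, 0.0, 51.85], [0.0, 0.07, 1.0, 1600.23], [0.0, 0.0, 0.0, 1.0]] [[612.0, 0.0, 317.0], [0.0, 612.0, 242.0], [0.0, 0.0, 1.0]] [-0.05147635  0.          0.          0.          0.        ]
scene [[-0.83, -0.4, 0.39, 1122.33], [0.56, -0.57, 0.6, 1034.92], [-0.02, 0.72, 0.69, 1219.56], [0.0, 0.0, 0.0, 1.0]] [[588.0, 0.0, 329.0], [0.0, 588.0, 242.0], [0.0, 0.0, 1.0]] [-0.14713011  0.          0.          0.          0.        ]
0.1 [[-9.63834639e-01  2.66500236e-01 -6.42846985e-04]
 [ 2.66500994e-01  9.63832640e-01 -1.96513418e-03]
 [ 9.58881848e-05 -2.06538375e-03 -9.99997862e-01]] [179.67933401 649.94000674 230.06523831] [ 0.76051097 -0.02266546 -0.01537662]
```

View pics/top0.png

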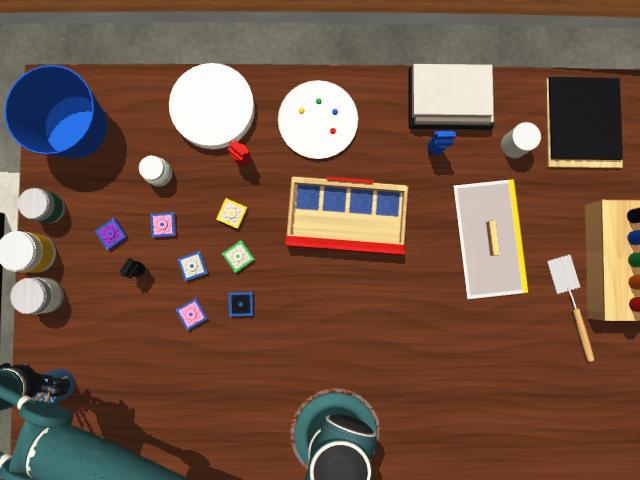

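View pics/scene0.png

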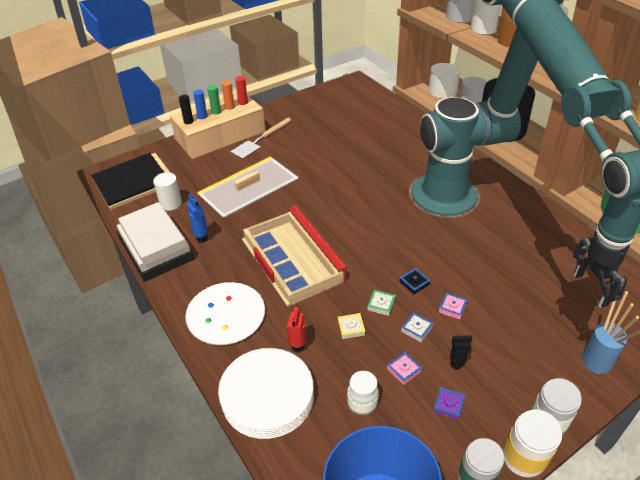

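The top view shows white tiles with yellow (231,213), green (238,257) and blue (192,266) borders. The look-alikes are pink (163,225), pink (191,314), purple (111,234) and black (241,304). The case is at (347,215) with the red ledge on the robot's side, and the cover is at (490,238) with its yellow lip to the right. One close crop will check the choice, and I'll measure in the same step.

```bash
cat >> h.py <<'E'
def case_pose(im):
    # corners of ledge/rims by hand-coded colour: red ledge top z58
    pass
def tiles(im,box=(80,185,275,340),z=18):
    x0,y0,x1,y1=box; f=im['frame'][y0:y1,x0:x1]; hsv=cv2.cvtColor(f,cv2.COLOR_BGR2HSV)
    wood=((hsv[...,0]<14)|(hsv[...,0]>172))&(hsv[...,2]<130)
    m=((hsv[...,2]>135)|((hsv[...,0]>20)&(hsv[...,0]<168)&(hsv[...,1]>90)&(hsv[...,2]>70))).astype(np.uint8)*255
    m=cv2.morphologyEx(m,cv2.MORPH_CLOSE,np.ones((3,3)))
    out=[]
    for c in cv2.findContours(m,cv2.RETR_EXTERNAL,cv2.CHAIN_APPROX_NONE)[0]:
        if cv2.contourArea(c)<200: continue
        r=cv2.minAreaRect(c); b=cv2.boxPoints(r)+[x0,y0]
        w=plane(im,b,z); e=w[1]-w[0]; 
        mk=np.zeros(m.shape,np.uint8); cv2.drawContours(mk,[c],-1,255,-1)
        px=hsv[(mk>0)&(hsv[...,1]>120)]; 
        wh=((mk>0)&(hsv[...,1]<60)&(hsv[...,2]>140)).sum()
        h=np.median(px[:,0]) if len(px) else -1
        out.append((np.round(r[0],1)+[x0,y0],w.mean(0).round(1)[:2],round(np.degrees(np.arctan2(e[1],e[0]))%90,1),[round(float(np.linalg.norm(w[i+1]-w[i])),1) for i in(0,1)],h,int(wh)))
    return out
E
python3 - <<'E'
from h import *
im=shot('top')
c=im['frame'][180:335,85:425]; cv2.imwrite('pics/c1.png',cv2.resize(c,None,fx=2.35,fy=2.35,interpolation=cv2.INTER_CUBIC))
c=im['frame'][170:310,440:540]; cv2.imwrite('pics/c2.png',cv2.resize(c,None,fx=4,fy=4,interpolation=cv2.INTER_CUBIC))
for t in tiles(im): print(t)
E
```

```text
(array([191.3, 313.8]), array([305.2, 372.8]), np.float64(29.5), [62.3, 60.7], np.float64(110.0), 0)
(array([240.5, 304. ]), array([331.6, 246. ]), np.float64(3.2), [62.0, 61.0], np.float64(109.0), 0)
(array([191.9, 265.7]), array([429.1, 373.5]), np.float64(18.9), [60.7, 60.8], np.float64(109.0), 343)
(array([237.6, 256. ]), array([455.2, 255.4]), np.float64(35.8), [64.1, 63.8], np.float64(66.0), 334)
(array([110. , 233.5]), array([511.2, 590. ]), np.float64(34.3), [62.2, 62.5], np.float64(139.0), 0)
(array([162.3, 224.4]), array([535.8, 453.3]), np.float64(5.6), [62.4, 60.7], np.float64(109.0), 0)
(array([231.2, 212.7]), array([567.9, 273.8]), np.float64(67.9), [63.0, 64.4], np.float64(27.0), 292)
```

View pics/c1.png

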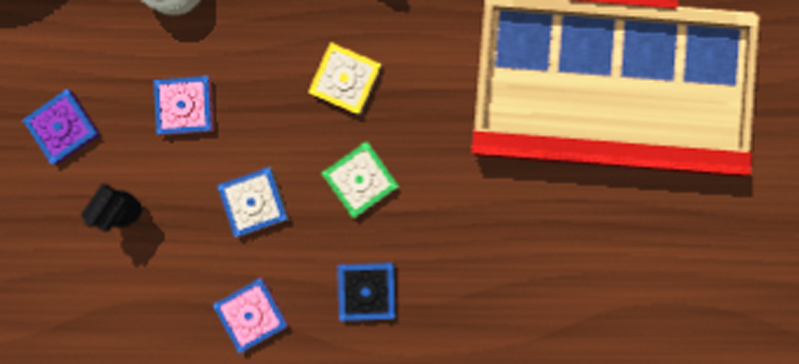

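View pics/c2.png

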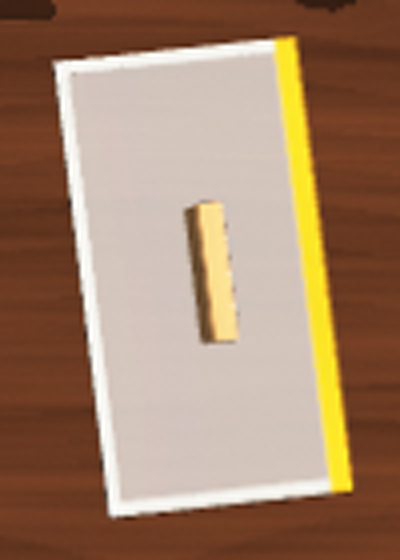

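Confirmed: three tiles are present, with blue, green and yellow borders; there is no red one. Next I'll measure the case (felts plus ledge corners) and the cover.

```bash
cat >> h.py <<'E'
def rects(im,mask,box,z,amin=150):
    x0,y0,x1,y1=box; m=np.zeros(mask.shape,np.uint8); m[y0:y1,x0:x1]=mask[y0:y1,x0:x1]*255
    out=[]
    for c in cv2.findContours(m,cv2.RETR_EXTERNAL,cv2.CHAIN_APPROX_NONE)[0]:
        if cv2.contourArea(c)<amin: continue
        r=cv2.minAreaRect(c); w=plane(im,cv2.boxPoints(r),z)
        out.append((np.round(r[0],1),w[:,:2].round(1)))
    return out
def summ(w):
    e=w[1]-w[0]; return w.mean(0).round(1), round(np.degrees(np.arctan2(e[1],e[0]))%90,2),[round(float(np.linalg.norm(w[i+1]-w[i])),1) for i in(0,1)]
E
python3 - <<'E'
from h import *
im=shot('top'); hsv=cv2.cvtColor(im['frame'],cv2.COLOR_BGR2HSV); H,S,V=[hsv[...,i].astype(int) for i in range(3)]
print('felt')
for c,w in rects(im,(H>100)&(H<130)&(S>100)&(V>60),(290,178,410,225),8.5): print(c,*summ(w))
print('ledge')
for c,w in rects(im,((H<5)|(H>174))&(S>190)&(V>140),(280,170,415,260),58,60): print(c,*summ(w)); print(w.tolist())
print('yellow')
for c,w in rects(im,(H>22)&(H<33)&(S>150)&(V>150),(490,170,535,300),5): print(c,*summ(w)); print(w.tolist())
print('cover')
for c,w in rects(im,(((S<110)&(V>120))|((H>18)&(H<33)&(V>130))),(440,170,540,305),5,2000): print(c,*summ(w)); print(w.tolist())
print('bar')
for c,w in rects(im,((H>10)&(H<28)&(S>80)&(V>180)),(480,200,505,270),39,50): print(c,*summ(w))
E
```

```text
felt
[387.4 203. ] [ 597.5 -133.7] 85.64 [60.5, 55.9]
[360.9 201. ] [602.3 -64.2] 85.83 [60.6, 56.1]
[334.2 198.9] [607.4   5.8] 85.64 [60.5, 55.6]
[307.6 196.8] [612.2  75.6] 86.22 [60.7, 55.1]
ledge
[344.7 244.7] [484.1 -19.9] 86.19 [24.1, 302.0]
[[482.7, 131.4], [506.7, 129.8], [485.4, -171.4], [461.5, -169.5]]
[349.5 179.6] [650.2 -31.4] 86.75 [8.8, 120.2]
[[649.8, 28.8], [658.6, 28.3], [650.6, -91.6], [641.8, -90.9]]
yellow
[517.8 236. ] [ 514.7 -478.2] 7.94 [13.0, 298.2]
[[661.9, -455.1], [663.7, -468.0], [367.4, -501.3], [365.7, -488.6]]
cover
[490.4 238.7] [ 506.9 -405.4] 7.62 [164.5, 304.9]
[[647.2, -307.0], [669.0, -470.0], [365.9, -503.0], [345.6, -341.8]]
bar
[493.9 237.4] [ 507.  -404.4] 7.54 [15.2, 90.0]
```

The felts are spaced 70 mm apart, and the ledge, stop strip and felts agree on the case: origin (568,-26), yaw -4.0°. The cover centre is about (507,-405), with its +x at about 96.5°. Next is a motion helper that prints the step sizes.

```bash
cat > go.py <<'E'
import sys
from h import *
from scipy.spatial.transform import Rotation as Ro
O=np.array([568,-26,0.]); cy=np.radians(-4.03); C=Ro.from_euler('z',cy).as_matrix()
def case(*p): return O+C@np.array(p,float)
def Rt(yaw,tilt=0): # tool y at yaw (deg), tool down; tilt raises tool-y direction (rotation about case -y like axis)
    y=np.radians(yaw); Y=np.array([np.cos(y),np.sin(y),0]); Z=np.array([0,0,-1.]); X=np.cross(Y,Z)
    R=np.c_[X,Y,Z]; return R@Ro.from_euler('x',-tilt,degrees=True).as_matrix() if tilt else R
def go(P,R,p=None,R0=None):
    o=env.get_obs(); p=np.array(o['tcp_pos']) if p is None else p; R0=np.array(o['eef_rot']) if R0 is None else R0
    d=R0.T@(np.array(P)-p); w=Ro.from_matrix(R0.T@R).as_rotvec(degrees=True)
    print('at',p.round(1),'w',o['gripper_width'],'t',o['time'],'| shift/40',(d/40).round(2),'| turn/4 (after shift)',(w/4).round(2))
def chain(*tg): # (P,R) list; shift first, then turn; each shift in axes of previous R
    p=R=None
    for P,Rn in tg: go(P,Rn,p,R); p,R=np.array(P,float),Rn
E
python3 - <<'E'
from go import *
chain(([568,274,160],Rt(67.9)),([568,274,1],Rt(67.9)))
E
```

```text
at [179.8 650.1 230.4] w 1.00018154011379 t 0.2 | shift/40 [-11.86  -6.47   1.77] | turn/4 (after shift) [-0.02  0.    1.66]
at [568. 274. 160.] w 1.00018154011379 t 0.2 | shift/40 [0.   0.   3.98] | turn/4 (after shift) [0. 0. 0.]
```

>>> step_arm(
  plan=[-0.8,-0.43,0.1,0,0,0,-0.8,-0.43,0.1,0,0,0,-0.8,-0.43,0.1,0,0,0,-0.8,-0.43,0.1,0,0,0,-0.8,-0.43,0.1,0,0,0],
  gripper=0,
)

```text
time: 0.82
tcp_pos: [311.9, 524.0, 210.9]
eef_rot: [[-0.964, 0.266, -0.0], [0.266, 0.964, -0.0], [0.0, -0.0, -1.0]]
ft_force: [0.3, 0.4, -0.4]
gripper_width: 1.0
grip_force: 0.0
```

>>> step_arm(
  plan=[-0.8,-0.43,0.1,0,0,0,-0.8,-0.43,0.1,0,0,0,-0.8,-0.43,0.1,0,0,0,-0.8,-0.43,0.1,0,0,0,-0.8,-0.43,0.1,0,0,0],
)

```text
time: 1.45
tcp_pos: [443.2, 398.5, 191.0]
eef_rot: [[-0.964, 0.266, -0.0], [0.266, 0.964, -0.0], [0.0, -0.0, -1.0]]
ft_force: [-0.3, 0.1, -0.2]
gripper_width: 1.002
grip_force: 0.0
```

>>> step_arm(
  plan=[-0.8,-0.43,0.15,0,0,0,-0.8,-0.43,0.15,0,0,0,-0.8,-0.43,0.15,0,0,0,-0.8,-0.43,0.15,0,0,0,-0.66,-0.45,0.15,0,0,0],
)

```text
time: 2.08
tcp_pos: [569.1, 273.7, 160.9]
eef_rot: [[-0.964, 0.267, -0.0], [0.267, 0.964, -0.0], [0.0, -0.0, -1.0]]
ft_force: [-0.1, -0.2, 0.6]
gripper_width: 1.001
grip_force: 0.0
```

>>> step_arm(
  plan=[0,0,0,0,0,0.55,0,0,0,0,0,0.55,0,0,0,0,0,0.56,0,0,0,0,0,0,0,0,0,0,0,0],
)

```text
time: 2.7
tcp_pos: [568.1, 274.7, 161.1]
eef_rot: [[-0.927, 0.376, -0.0], [0.376, 0.927, -0.0], [0.0, -0.0, -1.0]]
ft_force: [-0.1, 0.1, 0.4]
gripper_width: 1.001
grip_force: 0.0
```

```bash
python3 - <<'E'
from go import *
im=shot('top','a.png'); 
for t in tiles(im): print(t[:3],t[4:])
s=shot('scene'); p=proj(s,[[568,274,18]])[0].astype(int); print(p)
cv2.imwrite('pics/b.png',cv2.resize(s['frame'][p[1]-90:p[1]+60,p[0]-110:p[0]+110],None,fx=3,fy=3))
chain(([568,274,1],Rt(67.9)))
E
```

```text
(array([110. , 233.5]), array([511.2, 590. ]), np.float64(34.3)) (np.float64(139.0), 0)
(array([208. , 263.8]), array([436.3, 332.8]), np.float64(15.1)) (np.float64(108.0), 594)
[350 324]
at [568.1 274.8 161.2] w 1.0001568768933633 t 2.8 | shift/40 [-0.01 -0.02  4.01] | turn/4 (after shift) [-0.   -0.    0.01]
```

View pics/b.png

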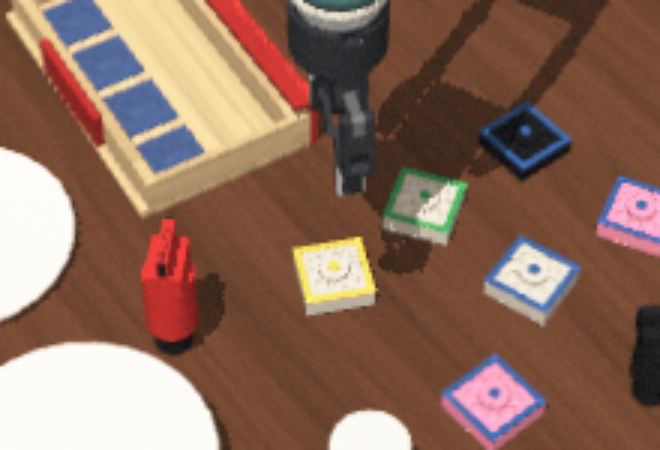

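The gripper is above the yellow tile, which lies undisturbed in the crop centre. Now I'll go down and grip it.

>>> step_arm(
  plan=[0,-0.02,0.9,0,0,0,0,0,0.9,0,0,0,0,0,0.9,0,0,0,0,0,0.8,0,0,0,0,0,0.5,0,0,0],
)

```text
time: 3.42
tcp_pos: [566.8, 273.6, -0.6]
eef_rot: [[-0.927, 0.376, -0.002], [0.376, 0.927, -0.001], [0.002, -0.002, -1.0]]
ft_force: [0.5, -0.4, 0.1]
gripper_width: 0.999
grip_force: 0.0
```

>>> step_arm(
  plan=[0,0,0,0,0,0,0,0,0,0,0,0,0,0,0,0,0,0,0,0,0,0,0,0,0,0,0,0,0,0],
  gripper=255,
)

```text
time: 4.05
tcp_pos: [568.4, 274.2, 2.1]
eef_rot: [[-0.927, 0.376, 0.001], [0.376, 0.927, 0.001], [-0.001, 0.001, -1.0]]
ft_force: [-0.7, 0.4, 2.7]
gripper_width: 0.685
grip_force: 66.4
```

>>> step_arm(
  plan=[0,0,-0.5,0,0,0,0,0,-0.8,0,0,0,0,0,-0.8,0,0,0,0,0,-0.8,0,0,0,0,0,-0.8,0,0,0],
)

```text
time: 4.68
tcp_pos: [567.9, 274.0, 151.7]
eef_rot: [[-0.927, 0.376, 0.001], [0.376, 0.927, 0.0], [-0.001, 0.001, -1.0]]
ft_force: [0.2, -0.4, -1.8]
gripper_width: 0.683
grip_force: 66.1
```

```bash
python3 - <<'E'
from go import *
P=lambda z:case(8,105,z)
chain((P(150),Rt(-4.03)),(P(10),Rt(-4.03)),(P(60),Rt(-4)),(case(-38,105,60),Rt(-4)),(case(-38,105,10),Rt(-4)))
im=shot('top')
for t in tiles(im): print(t[:3],t[4:])
E
```

```text
at [567.9 274.  151.7] w 0.6832043243374323 t 4.675 | shift/40 [-2.2  -4.39  0.04] | turn/4 (after shift) [ 0.02  0.   17.98]
at [583.4  78.2 150. ] w 0.6832043243374323 t 4.675 | shift/40 [0.  0.  3.5] | turn/4 (after shift) [0. 0. 0.]
at [583.4  78.2  10. ] w 0.6832043243374323 t 4.675 | shift/40 [ 0.    0.   -1.25] | turn/4 (after shift) [ 0.    0.   -0.01]
at [583.4  78.2  60. ] w 0.6832043243374323 t 4.675 | shift/40 [ 0.   -1.15  0.  ] | turn/4 (after shift) [0. 0. 0.]
at [537.5  81.4  60. ] w 0.6832043243374323 t 4.675 | shift/40 [0.   0.   1.25] | turn/4 (after shift) [0. 0. 0.]
(array([110. , 233.5]), array([511.2, 590. ]), np.float64(34.3)) (np.float64(139.0), 0)
(array([208.1, 264. ]), array([435.9, 332.4]), np.float64(15.5)) (np.float64(10.0), 533)
```

>>> step_arm(
  plan=[-0.44,-0.88,0,0,0,0,-0.44,-0.88,0,0,0,0,-0.44,-0.88,0,0,0,0,-0.44,-0.88,0,0,0,0,-0.44,-0.87,0,0,0,0],
)

```text
time: 5.35
tcp_pos: [583.4, 76.9, 150.1]
eef_rot: [[-0.927, 0.376, 0.001], [0.376, 0.927, 0.0], [-0.001, 0.0, -1.0]]
ft_force: [0.0, -0.1, -1.3]
gripper_width: 0.687
grip_force: 66.1
```

>>> step_arm(
  plan=[0,0,0,0,0,0.9,0,0,0,0,0,0.9,0,0,0,0,0,0.9,0,0,0,0,0,0.9,0,0,0,0,0,0.9],
)

```text
time: 5.98
tcp_pos: [583.3, 78.1, 150.0]
eef_rot: [[-0.764, 0.646, 0.001], [0.646, 0.764, 0.0], [-0.0, 0.0, -1.0]]
ft_force: [-0.3, -0.7, -1.2]
gripper_width: 0.68
grip_force: 66.1
```

>>> step_arm(
  plan=[0,0,0,0,0,0.9,0,0,0,0,0,0.9,0,0,0,0,0,0.9,0,0,0,0,0,0.9,0,0,0,0,0,0.9],
)

```text
time: 6.6
tcp_pos: [583.3, 78.2, 149.9]
eef_rot: [[-0.527, 0.85, 0.001], [0.85, 0.527, 0.0], [-0.0, 0.001, -1.0]]
ft_force: [-0.1, -0.2, -1.1]
gripper_width: 0.687
grip_force: 66.1
```

>>> step_arm(
  plan=[0,0,0,0,0,0.9,0,0,0,0,0,0.9,0,0,0,0,0,0.9,0,0,0,0,0,0.9,0,0,0,0,0,0.9],
)

```text
time: 7.22
tcp_pos: [583.3, 78.1, 150.0]
eef_rot: [[-0.238, 0.971, 0.001], [0.971, 0.238, 0.0], [-0.0, 0.001, -1.0]]
ft_force: [-0.2, 0.1, -1.3]
gripper_width: 0.682
grip_force: 66.1
```

>>> step_arm(
  plan=[0,0,0,0,0,0.9,0,0,0,0,0,0.9,0,0,0,0,0,0.9,0,0,0,0,0,0.9,0,0,0,0,0,0.9],
)

```text
time: 7.85
tcp_pos: [583.3, 78.2, 150.0]
eef_rot: [[0.074, 0.997, 0.001], [0.997, -0.074, 0.0], [0.0, 0.001, -1.0]]
ft_force: [0.3, 0.9, -0.3]
gripper_width: 0.685
grip_force: 66.1
```

```bash
python3 - <<'E'
from go import *
R=Rt(-4.03)
chain((case(8,105,11),R))
E
```

```text
at [583.3  78.2 150. ] w 0.6845422100129808 t 7.85 | shift/40 [-0.   -0.    3.47] | turn/4 (after shift) [ 0.01 -0.   -0.05]
```

>>> step_arm(
  plan=[0,0,0.9,0,0,-0.05,0,0,0.9,0,0,0,0,0,0.8,0,0,0,0,0,0.5,0,0,0,0,0,0.3,0,0,0],
)

```text
time: 8.48
tcp_pos: [583.1, 78.1, 12.7]
eef_rot: [[0.068, 0.998, -0.001], [0.998, -0.068, -0.0], [-0.0, -0.001, -1.0]]
ft_force: [0.0, 0.2, 0.3]
gripper_width: 0.682
grip_force: 66.1
```

>>> step_arm(
  plan=[0,0,0.03,0,0,0,0,0,0,0,0,0,0,0,0,0,0,0,0,0,0,0,0,0,0,0,0,0,0,0],
  gripper=40,
)

```text
time: 9.1
tcp_pos: [583.6, 78.2, 12.5]
eef_rot: [[0.068, 0.998, 0.001], [0.998, -0.068, 0.0], [0.0, 0.001, -1.0]]
ft_force: [-0.0, 0.4, 1.1]
gripper_width: 0.847
grip_force: 0.0
```

>>> step_arm(
  plan=[0,0,-0.3,0,0,0,0,0,-0.6,0,0,0,0,0,-0.6,0,0,0,0,0,0,0,0,0,0,0,0,0,0,0],
)

```text
time: 9.72
tcp_pos: [583.0, 78.1, 71.8]
eef_rot: [[0.068, 0.998, -0.0], [0.998, -0.068, -0.0], [-0.0, -0.0, -1.0]]
ft_force: [-0.6, -0.4, 0.2]
gripper_width: 0.846
grip_force: 0.0
```

>>> step_arm(
  plan=[0,-0.5,0,0,0,0,0,-0.75,0,0,0,0,0,0,0,0,0,0,0,0,0,0,0,0,0,0,0,0,0,0],
  gripper=255,
)

```text
time: 10.35
tcp_pos: [534.4, 81.5, 72.0]
eef_rot: [[0.068, 0.998, 0.001], [0.998, -0.068, -0.0], [0.0, 0.001, -1.0]]
ft_force: [0.4, 1.0, 0.7]
gripper_width: 0.003
grip_force: 0.0
```

```bash
python3 - <<'E'
from go import *
R=Rt(-4.03)
chain((case(-42,105,14),R))
s=shot('scene'); p=proj(s,[case(8,105,18)])[0].astype(int); print(p)
cv2.imwrite('pics/d.png',cv2.resize(s['frame'][p[1]-100:p[1]+60,p[0]-110:p[0]+110],None,fx=3,fy=3))
E
```

```text
at [534.4  81.5  72. ] w 0.0030518157956203615 t 10.35 | shift/40 [ 0.   -0.02  1.45] | turn/4 (after shift) [ 0.01 -0.    0.03]
[305 280]
```

View pics/d.png

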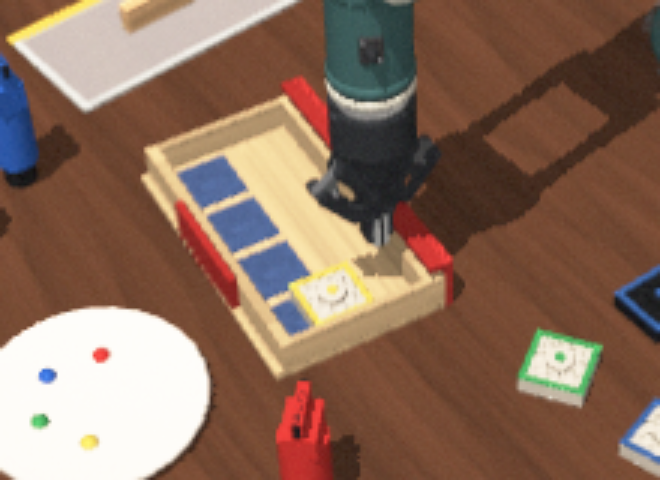

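The tile lies flat, relief up, on pad 3's near part. Next I'll lower the shut fingers behind it and nudge.

>>> step_arm(
  plan=[0,-0.02,0.6,0,0,0,0,0,0.5,0,0,0,0,0,0.35,0,0,0,0,0,0,0,0,0,0,0,0,0,0,0],
)

```text
time: 11.02
tcp_pos: [533.1, 81.6, 14.2]
eef_rot: [[0.068, 0.998, 0.0], [0.998, -0.068, 0.0], [0.0, 0.0, -1.0]]
ft_force: [-0.4, -0.7, -1.0]
gripper_width: 0.002
grip_force: 0.0
```

>>> step_arm(
  plan=[0,0.1,0,0,0,0,0,0.15,0,0,0,0,0,0.15,0,0,0,0,0,0.1,0,0,0,0,0,0.1,0,0,0,0],
)

```text
time: 11.65
tcp_pos: [556.8, 79.9, 14.1]
eef_rot: [[0.068, 0.998, -0.0], [0.998, -0.068, -0.0], [-0.0, -0.0, -1.0]]
ft_force: [-1.4, -0.5, -0.3]
gripper_width: 0.003
grip_force: 0.4
```

>>> step_arm(
  plan=[0,0.06,0,0,0,0,0,0.06,0,0,0,0,0,0.04,0,0,0,0,0,0.02,0,0,0,0,0,0.02,0,0,0,0],
)

```text
time: 12.28
tcp_pos: [564.5, 79.4, 14.1]
eef_rot: [[0.068, 0.998, -0.0], [0.998, -0.068, -0.0], [-0.0, -0.0, -1.0]]
ft_force: [-0.4, -0.5, 0.3]
gripper_width: 0.003
grip_force: 0.3
```

```bash
cat >> go.py <<'E'
def incase():
    im=shot('top'); f=im['frame']; o=env.get_obs(); print('tcp case',(C.T@(np.array(o['tcp_pos'])-O)).round(1),'F',np.round(o['ft_force'],1))
    hsv=cv2.cvtColor(f,cv2.COLOR_BGR2HSV); H,S,V=[hsv[...,i].astype(int) for i in range(3)]
    for n,m in dict(yel=(H>23)&(H<33)&(S>170)&(V>150),grn=(H>45)&(H<80)&(S>100)&(V>90)).items():
        for c,w in rects(im,m,(285,175,412,255),26,40): print(n,c,'case',((w-O[:2])@C[:2,:2]).round(1).tolist())
E
python3 -c "
from go import *
incase()"
```

```text
tcp case [-10.7 104.9  14.1] F [-0.4 -0.8  0. ]
```

>>> step_arm(
  plan=[0,0.04,0,0,0,0,0,0.03,0,0,0,0,0,0,0,0,0,0,0,0,0,0,0,0,0,0,0,0,0,0],
)

```text
time: 12.95
tcp_pos: [567.5, 79.2, 14.1]
eef_rot: [[0.068, 0.998, 0.0], [0.998, -0.068, 0.0], [0.0, 0.0, -1.0]]
ft_force: [-0.4, 0.1, 0.3]
gripper_width: 0.008
grip_force: 0.0
```

>>> step_arm(
  plan=[0,0.02,0,0,0,0,0,0.02,0,0,0,0,0,0,0,0,0,0,0,0,0,0,0,0,0,0,0,0,0,0],
)

```text
time: 13.58
tcp_pos: [569.0, 79.1, 14.1]
eef_rot: [[0.068, 0.998, 0.0], [0.998, -0.068, -0.0], [-0.0, 0.0, -1.0]]
ft_force: [-0.9, 0.2, 0.9]
gripper_width: -0.002
grip_force: 0.2
```

```bash
python3 - <<'E'
from go import *
incase()
s=shot('scene'); p=proj(s,[case(8,105,18)])[0].astype(int)
cv2.imwrite('pics/e.png',cv2.resize(s['frame'][p[1]-60:p[1]+40,p[0]-60:p[0]+60],None,fx=5,fy=5))
E
```

```text
tcp case [ -6.4 104.9  14.1] F [-0.   0.1 -0. ]
```

View pics/e.png

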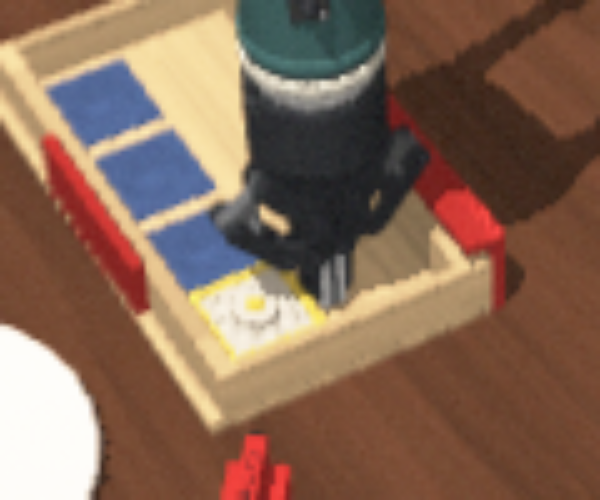

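The tile is nearly at the far wall, with no contact force yet. I'll continue in small steps until the force rises.

>>> step_arm(
  plan=[0,0.03,0,0,0,0,0,0.02,0,0,0,0,0,0,0,0,0,0,0,0,0,0,0,0,0,0,0,0,0,0],
)

```text
time: 14.3
tcp_pos: [571.0, 79.0, 14.1]
eef_rot: [[0.068, 0.998, 0.0], [0.998, -0.068, 0.0], [0.0, 0.0, -1.0]]
ft_force: [-0.6, 0.4, 0.5]
gripper_width: 0.001
grip_force: 0.3
```

>>> step_arm(
  plan=[0,0.02,0,0,0,0,0,0.01,0,0,0,0,0,0,0,0,0,0,0,0,0,0,0,0,0,0,0,0,0,0],
)

```text
time: 14.92
tcp_pos: [571.2, 79.0, 13.9]
eef_rot: [[0.068, 0.998, -0.002], [0.998, -0.068, -0.0], [-0.0, -0.002, -1.0]]
ft_force: [-5.2, 1.7, 4.0]
gripper_width: -0.001
grip_force: 2.6
```

>>> step_arm(
  plan=[0,0.02,0,0,0,0,0,0.01,0,0,0,0,0,0,0,0,0,0,0,0,0,0,0,0,0,0,0,0,0,0],
)

```text
time: 15.55
tcp_pos: [571.3, 79.0, 13.8]
eef_rot: [[0.068, 0.998, -0.004], [0.998, -0.068, 0.0], [-0.0, -0.004, -1.0]]
ft_force: [-7.7, 1.7, 6.1]
gripper_width: -0.001
grip_force: 4.1
```

Contact is felt at about 8 N with TCP case x at -4. I'll back off, rise, and go for the green tile.

>>> step_arm(
  plan=[0,-0.1,0,0,0,0,0,-0.2,0,0,0,0,0,0,-0.8,0,0,0,0,0,-1,0,0,0,0,0,-1,0,0,0],
  gripper=0,
)

```text
time: 16.18
tcp_pos: [562.2, 79.5, 127.2]
eef_rot: [[0.068, 0.998, 0.002], [0.998, -0.068, -0.0], [-0.0, 0.002, -1.0]]
ft_force: [0.3, 0.5, -0.6]
gripper_width: 1.002
grip_force: 0.0
```

>>> step_arm(
  plan=[0,0,-0.5,0,0,0,0,-0.6,0,0,0,0,0,-0.6,0,0,0,0,0,-0.7,0,0,0,0,0,-0.7,0,0,0,0],
)

```text
time: 16.8
tcp_pos: [456.8, 86.6, 145.4]
eef_rot: [[0.068, 0.998, -0.0], [0.998, -0.068, -0.0], [-0.0, -0.0, -1.0]]
ft_force: [-0.5, -0.2, 0.2]
gripper_width: 1.003
grip_force: 0.0
```

```bash
python3 - <<'E'
from go import *
im=shot('top')
for t in tiles(im): print(*t)
R=Rt(35.8)
chain(([455,255,150],R),([455,255,1],R))
incase()
E
```

```text
[191.3 313.8] [305.2 372.8] 29.5 [62.3, 60.7] 110.0 0
[240.5 304. ] [331.6 246. ] 3.2 [62.0, 61.0] 109.0 0
[191.9 265.7] [429.1 373.5] 18.9 [60.7, 60.8] 109.0 345
[237.6 256. ] [455.2 255.4] 35.8 [64.1, 63.8] 66.0 333
[268. 282.] [389.4 175.8] 0.4 [31.2, 293.9] -1 148
[110.  233.5] [511.2 590. ] 34.3 [62.2, 62.5] 139.0 0
[162.3 224.4] [535.8 453.3] 5.6 [62.4, 60.7] 109.0 0
at [453.   86.6 144.5] w 1.004627958453623 t 16.85 | shift/40 [ 4.2  -0.24 -0.14] | turn/4 (after shift) [-0.07 -0.01 -9.92]
at [455. 255. 150.] w 1.004627958453623 t 16.85 | shift/40 [0.   0.   3.72] | turn/4 (after shift) [0. 0. 0.]
tcp case [-120.7  104.4  144.8] F [ 1.   0.5 -1.3]
yel [307.1 200.4] case [[-4.7, 135.3], [55.2, 135.1], [54.9, 73.9], [-5.1, 74.2]]
```

```bash
python3 - <<'E'
from go import *
a=shot('top')['frame'][170:260,280:420]; s=shot('scene'); p=proj(s,[case(20,60,18)])[0].astype(int)
b=s['frame'][p[1]-60:p[1]+60,p[0]-80:p[0]+80]
cv2.imwrite('pics/f.png',np.hstack([cv2.resize(a,(400,257)),cv2.resize(b,(343,257))]))
E
```

```text
(no output)
```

View pics/f.png

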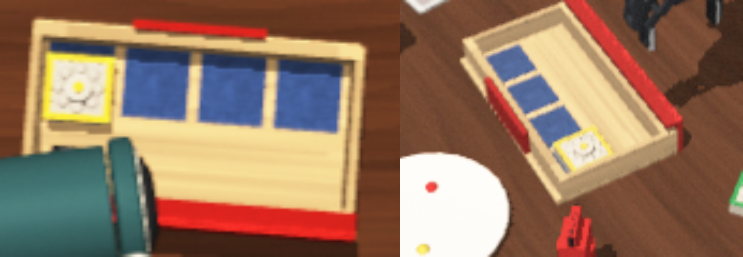

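The tile lies flat but about 12 mm short of the wall. I opened the fingers while still down in the case, and that most likely lifted it. I'll re-nudge it later and only open above the rims. Green tile next.

>>> step_arm(
  plan=[0.84,-0.05,0,0,0,0,0.84,-0.05,0,0,0,0,0.84,-0.05,-0.05,0,0,0,0.84,-0.05,-0.05,0,0,0,0.86,-0.03,-0.04,0,0,0],
)

```text
time: 17.62
tcp_pos: [461.5, 257.3, 151.7]
eef_rot: [[0.068, 0.998, 0.001], [0.998, -0.068, 0.0], [0.0, 0.001, -1.0]]
ft_force: [0.1, -0.3, -1.2]
gripper_width: 0.995
grip_force: 0.0
```

>>> step_arm(
  plan=[0,0,0,0,0,-1,0,0,0,0,0,-1,0,0,0,0,0,-1,0,0,0,0,0,-1,0,0,0,0,0,-1],
)

```text
time: 18.25
tcp_pos: [461.5, 256.2, 151.5]
eef_rot: [[-0.279, 0.96, 0.001], [0.96, 0.279, 0.0], [-0.0, 0.001, -1.0]]
ft_force: [0.4, -0.9, -0.2]
gripper_width: 1.0
grip_force: 0.0
```

>>> step_arm(
  plan=[0,0,0,0,0,-1,0,0,0,0,0,-1,0,0,0,0,0,-1,0,0,0,0,0,-1,0,0,0,0,0,-0.95],
)

```text
time: 18.88
tcp_pos: [461.6, 256.1, 151.5]
eef_rot: [[-0.588, 0.809, 0.001], [0.809, 0.588, 0.0], [-0.0, 0.001, -1.0]]
ft_force: [0.2, -0.2, -0.5]
gripper_width: 1.002
grip_force: 0.0
```

```bash
python3 - <<'E'
from go import *
R=Rt(35.8)
chain(([455.5,256,1],R))
s=shot('scene'); 
hsv=cv2.cvtColor(s['frame'],cv2.COLOR_BGR2HSV); H,S,V=[hsv[...,i].astype(int) for i in range(3)]
for c,w in rects(s,(H>45)&(H<80)&(S>100)&(V>60),(340,260,440,340),18,40): print(c,*summ(w))
E
```

```text
at [461.6 256.1 151.5] w 1.0018449889109675 t 18.875 | shift/40 [ 0.09 -0.13  3.76] | turn/4 (after shift) [0.02 0.01 0.05]
[381.2 300. ] [454.4 253.2] 42.12 [61.9, 65.7]
```

>>> step_arm(
  plan=[0.09,-0.13,0.8,0,0,0,0,0,0.9,0,0,0,0,0,0.9,0,0,0,0,0,0.8,0,0,0,0,0,0.36,0,0,0],
)

```text
time: 19.55
tcp_pos: [453.2, 255.2, -0.9]
eef_rot: [[-0.586, 0.811, -0.002], [0.811, 0.586, -0.001], [0.0, -0.003, -1.0]]
ft_force: [-0.1, -0.5, -0.2]
gripper_width: 1.0
grip_force: 0.0
```

>>> step_arm(
  plan=[0,0,0,0,0,0,0,0,0,0,0,0,0,0,0,0,0,0,0,0,0,0,0,0,0,0,0,0,0,0],
  gripper=255,
)

```text
time: 20.18
tcp_pos: [454.5, 256.1, 2.4]
eef_rot: [[-0.586, 0.81, 0.002], [0.81, 0.586, 0.001], [-0.0, 0.002, -1.0]]
ft_force: [-1.0, -0.2, 4.3]
gripper_width: 0.685
grip_force: 66.4
```

>>> step_arm(
  plan=[0,0,-0.5,0,0,0,0,0,-0.8,0,0,0,0,0,-0.8,0,0,0,0,0,-0.8,0,0,0,0,0,-0.8,0,0,0],
)

```text
time: 20.8
tcp_pos: [453.1, 255.4, 150.0]
eef_rot: [[-0.586, 0.81, -0.001], [0.81, 0.586, -0.0], [0.0, -0.001, -1.0]]
ft_force: [0.0, -0.2, -1.7]
gripper_width: 0.677
grip_force: 65.8
```

```bash
python3 - <<'E'
from go import *
P=lambda z:case(8,35,z)
chain((P(150),Rt(-4.03)),(P(11.5),Rt(-4.03)))
E
```

```text
at [453.1 255.4 150. ] w 0.6774933230988003 t 20.8 | shift/40 [-6.84 -1.08 -0.  ] | turn/4 (after shift) [-0.01  0.    9.98]
at [578.4   8.4 150. ] w 0.6774933230988003 t 20.8 | shift/40 [0.   0.   3.46] | turn/4 (after shift) [0. 0. 0.]
```

>>> step_arm(
  plan=[-0.68,-0.11,0,0,0,0,-0.68,-0.11,0,0,0,0,-0.68,-0.11,0,0,0,0,-0.68,-0.11,0,0,0,0,-0.7,-0.1,0,0,0,0],
)

```text
time: 21.42
tcp_pos: [516.2, 131.2, 148.9]
eef_rot: [[-0.586, 0.81, -0.001], [0.81, 0.586, -0.0], [0.0, -0.001, -1.0]]
ft_force: [0.6, 0.7, -0.1]
gripper_width: 0.679
grip_force: 65.9
```

>>> step_arm(
  plan=[-0.68,-0.11,0,0,0,0,-0.68,-0.11,0,0,0,0,-0.68,-0.11,0,0,0,0,-0.68,-0.11,0,0,0,0,-0.7,-0.1,0,0,0,0],
)

```text
time: 22.05
tcp_pos: [578.9, 7.9, 148.9]
eef_rot: [[-0.586, 0.81, -0.001], [0.81, 0.586, 0.0], [0.001, -0.001, -1.0]]
ft_force: [-0.3, -0.7, -0.6]
gripper_width: 0.679
grip_force: 65.9
```

>>> step_arm(
  plan=[0,0,0,0,0,1,0,0,0,0,0,1,0,0,0,0,0,1,0,0,0,0,0,1,0,0,0,0,0,1],
)

```text
time: 22.68
tcp_pos: [578.5, 8.7, 148.8]
eef_rot: [[-0.272, 0.962, -0.001], [0.962, 0.272, 0.0], [0.0, -0.001, -1.0]]
ft_force: [0.9, -0.1, -1.4]
gripper_width: 0.683
grip_force: 65.8
```

>>> step_arm(
  plan=[0,0,0,0,0,1,0,0,0,0,0,1,0,0,0,0,0,1,0,0,0,0,0,1,0,0,0,0,0,0.97],
)

```text
time: 23.3
tcp_pos: [578.5, 8.7, 148.8]
eef_rot: [[0.072, 0.997, -0.001], [0.997, -0.072, 0.0], [-0.0, -0.001, -1.0]]
ft_force: [0.7, -0.2, -1.1]
gripper_width: 0.683
grip_force: 65.8
```

```bash
python3 - <<'E'
from go import *
chain((case(8,35,11.5),Rt(-4.03)))
E
```

```text
at [578.5   8.7 148.8] w 0.6827079982652339 t 23.3 | shift/40 [-0.01  0.    3.43] | turn/4 (after shift) [-0.01  0.   -0.02]
```

>>> step_arm(
  plan=[0,0,0.9,0,0,0,0,0,0.9,0,0,0,0,0,0.8,0,0,0,0,0,0.5,0,0,0,0,0,0.33,0,0,0],
)

```text
time: 23.92
tcp_pos: [578.6, 8.7, 11.0]
eef_rot: [[0.069, 0.998, -0.001], [0.998, -0.069, 0.0], [-0.0, -0.001, -1.0]]
ft_force: [0.1, -0.7, -0.6]
gripper_width: 0.682
grip_force: 65.8
```

>>> step_arm(
  plan=[0,0,0,0,0,0,0,0,0,0,0,0,0,0,0,0,0,0,0,0,0,0,0,0,0,0,0,0,0,0],
  gripper=40,
)

```text
time: 24.55
tcp_pos: [579.3, 8.7, 12.5]
eef_rot: [[0.069, 0.998, 0.001], [0.998, -0.069, -0.0], [-0.0, 0.001, -1.0]]
ft_force: [0.4, 0.3, -0.8]
gripper_width: 0.844
grip_force: 0.0
```

>>> step_arm(
  plan=[0,0,-0.3,0,0,0,0,0,-0.6,0,0,0,0,0,-0.6,0,0,0,0,-0.5,0,0,0,0,0,-0.75,0,0,0,0],
)

```text
time: 25.18
tcp_pos: [530.3, 12.1, 73.9]
eef_rot: [[0.07, 0.998, 0.003], [0.998, -0.07, -0.0], [0.0, 0.003, -1.0]]
ft_force: [0.3, 0.1, 0.3]
gripper_width: 0.843
grip_force: 0.0
```

>>> step_arm(
  plan=[0,0,0,0,0,0,0,0,0,0,0,0,0,0,0,0,0,0,0,0,0,0,0,0,0,0,0,0,0,0],
  gripper=255,
)

```text
time: 25.8
tcp_pos: [529.5, 12.1, 72.0]
eef_rot: [[0.069, 0.998, -0.0], [0.998, -0.069, -0.0], [-0.0, -0.0, -1.0]]
ft_force: [-0.1, -0.2, -0.5]
gripper_width: 0.0
grip_force: 0.0
```

```bash
python3 - <<'E'
from go import *
incase()
R=Rt(-4.03)
chain((case(-42,35,14),R))
E
```

```text
tcp case [-41.2  35.3  72. ] F [-0.4  0.5 -1.2]
at [529.4  12.1  72. ] w 0.002462843371981879 t 25.85 | shift/40 [-0.01 -0.02  1.45] | turn/4 (after shift) [-0.    0.    0.01]
```

>>> step_arm(
  plan=[0,-0.02,0.6,0,0,0,0,0,0.5,0,0,0,0,0,0.35,0,0,0,0,0.1,0,0,0,0,0,0.15,0,0,0,0],
)

```text
time: 26.48
tcp_pos: [538.6, 11.5, 14.1]
eef_rot: [[0.069, 0.998, -0.0], [0.998, -0.069, 0.0], [0.0, -0.0, -1.0]]
ft_force: [-0.6, -0.1, -0.3]
gripper_width: -0.002
grip_force: 0.2
```

>>> step_arm(
  plan=[0,0.15,0,0,0,0,0,0.15,0,0,0,0,0,0.15,0,0,0,0,0,0.1,0,0,0,0,0,0.05,0,0,0,0],
)

```text
time: 27.1
tcp_pos: [562.6, 9.8, 14.1]
eef_rot: [[0.069, 0.998, -0.0], [0.998, -0.069, -0.0], [-0.0, -0.0, -1.0]]
ft_force: [-1.2, 0.0, 0.4]
gripper_width: -0.002
grip_force: 0.4
```

>>> step_arm(
  plan=[0,0.03,0,0,0,0,0,0.03,0,0,0,0,0,0.02,0,0,0,0,0,0.02,0,0,0,0,0,0,0,0,0,0],
)

```text
time: 27.72
tcp_pos: [566.1, 9.6, 14.0]
eef_rot: [[0.069, 0.998, -0.0], [0.998, -0.069, -0.0], [-0.0, -0.0, -1.0]]
ft_force: [0.1, -0.1, 1.7]
gripper_width: -0.002
grip_force: 0.5
```

>>> step_arm(
  plan=[0,0.02,0,0,0,0,0,0.01,0,0,0,0,0,0.01,0,0,0,0,0,0,0,0,0,0,0,0,0,0,0,0],
)

```text
time: 28.35
tcp_pos: [566.3, 9.5, 13.9]
eef_rot: [[0.069, 0.998, -0.003], [0.998, -0.069, 0.0], [-0.0, -0.003, -1.0]]
ft_force: [-5.4, -0.0, 5.9]
gripper_width: 0.001
grip_force: 3.1
```

```bash
python3 - <<'E'
from go import *
incase()
E
```

```text
tcp case [-4.2 35.3 13.8] F [-5.6 -0.   5.1]
```

Contact again at x -4.2. I'll rise with the gripper shut, then re-nudge the yellow tile.

>>> step_arm(
  plan=[0,-0.15,0,0,0,0,0,-0.3,0,0,0,0,0,-0.3,0,0,0,0,0,0,-0.7,0,0,0,0,0,-0.8,0,0,0],
)

```text
time: 29.02
tcp_pos: [536.2, 11.6, 73.8]
eef_rot: [[0.069, 0.998, -0.002], [0.998, -0.069, 0.0], [-0.0, -0.002, -1.0]]
ft_force: [0.1, 0.3, 0.5]
gripper_width: -0.001
grip_force: 0.0
```

>>> step_arm(
  plan=[0.35,0,0,0,0,0,0.5,0,0,0,0,0,0.5,0,0,0,0,0,0.4,0,0,0,0,0,0,0,0,0,0,0],
)

```text
time: 29.65
tcp_pos: [542.4, 82.9, 73.4]
eef_rot: [[0.067, 0.998, -0.001], [0.998, -0.067, -0.0], [-0.0, -0.001, -1.0]]
ft_force: [0.7, -0.3, 0.2]
gripper_width: -0.001
grip_force: 0.0
```

```bash
python3 - <<'E'
from go import *
incase()
R=Rt(-4.03)
chain((case(-34,105,14),R))
E
```

```text
tcp case [-33.1 106.1  73.5] F [-0.4  0.5 -1.3]
grn [340.  197.5] case [[67.7, 40.5], [70.6, 4.3], [10.7, -0.2], [7.9, 35.9]]
at [542.5  82.1  73.5] w 0.0005799817266660794 t 29.7 | shift/40 [-0.03 -0.02  1.49] | turn/4 (after shift) [-0.01  0.01  0.04]
```

>>> step_arm(
  plan=[-0.03,-0.02,0.6,0,0,0,0,0,0.5,0,0,0,0,0,0.38,0,0,0,0,0,0,0,0,0,0,0.1,0,0,0,0],
)

```text
time: 30.32
tcp_pos: [546.3, 79.8, 15.3]
eef_rot: [[0.07, 0.998, 0.0], [0.998, -0.07, -0.0], [0.0, 0.0, -1.0]]
ft_force: [0.9, -1.0, -0.4]
gripper_width: -0.001
grip_force: 0.0
```

>>> step_arm(
  plan=[0,0.15,0,0,0,0,0,0.15,0,0,0,0,0,0.15,0,0,0,0,0,0.07,0,0,0,0,0,0.05,0,0,0,0],
)

```text
time: 30.95
tcp_pos: [568.6, 78.4, 15.5]
eef_rot: [[0.069, 0.998, -0.001], [0.998, -0.069, 0.0], [-0.0, -0.001, -1.0]]
ft_force: [-4.7, -0.4, 6.9]
gripper_width: -0.0
grip_force: 3.4
```

>>> step_arm(
  plan=[0,0.03,0,0,0,0,0,0.02,0,0,0,0,0,0.02,0,0,0,0,0,0,0,0,0,0,0,0,0,0,0,0],
)

```text
time: 31.58
tcp_pos: [571.4, 78.2, 15.3]
eef_rot: [[0.069, 0.998, -0.0], [0.998, -0.069, 0.0], [0.0, -0.0, -1.0]]
ft_force: [-2.4, 0.2, 4.4]
gripper_width: 0.002
grip_force: 2.3
```

>>> step_arm(
  plan=[0,0.02,0,0,0,0,0,0.01,0,0,0,0,0,0,0,0,0,0,0,0,0,0,0,0,0,0,0,0,0,0],
)

```text
time: 32.2
tcp_pos: [571.5, 78.2, 15.1]
eef_rot: [[0.069, 0.998, -0.002], [0.998, -0.069, 0.0], [-0.0, -0.002, -1.0]]
ft_force: [-5.9, 1.2, 8.8]
gripper_width: -0.007
grip_force: 4.4
```

>>> step_arm(
  plan=[0,-0.15,0,0,0,0,0,-0.3,0,0,0,0,0,0,-1,0,0,0,0,0,-1,0,0,0,0,0,-1,0,0,0],
)

```text
time: 32.83
tcp_pos: [553.7, 79.3, 135.4]
eef_rot: [[0.069, 0.998, -0.001], [0.998, -0.069, -0.0], [-0.0, -0.001, -1.0]]
ft_force: [0.7, 0.3, 0.9]
gripper_width: -0.0
grip_force: 0.0
```

>>> step_arm(
  plan=[0.7,-0.5,-0.1,0,0,0,0.7,-0.5,-0.1,0,0,0,0.7,-0.5,-0.1,0,0,0,0.7,-0.5,0,0,0,0,0.7,-0.5,0,0,0,0],
  gripper=0,
)

```text
time: 33.45
tcp_pos: [463.4, 226.6, 146.5]
eef_rot: [[0.07, 0.998, 0.0], [0.998, -0.07, -0.0], [-0.0, 0.0, -1.0]]
ft_force: [-0.4, 0.1, -1.1]
gripper_width: 1.003
grip_force: 0.0
```

```bash
python3 - <<'E'
from go import *
incase()
im=shot('top')
for t in tiles(im): print(*t)
s=shot('scene'); hsv=cv2.cvtColor(s['frame'],cv2.COLOR_BGR2HSV); H,S,V=[hsv[...,i].astype(int) for i in range(3)]
p=proj(s,[[429,373,18]])[0].astype(int); print(p)
for c,w in rects(s,(H>100)&(H<125)&(S>100)&(V>90),(p[0]-30,p[1]-30,p[0]+30,p[1]+30),18,40): print(c,*summ(w))
R=Rt(18.9)
chain(([429.5,374.3,150],R),([429.5,374.3,1],R))
E
```

```text
tcp case [-124.4  247.1  146.3] F [-1.6  1.6 -0.6]
yel [307.3 195.8] case [[8.2, 135.2], [65.8, 135.5], [65.9, 74.5], [8.2, 74.5]]
grn [334.9 197.5] case [[7.3, 62.9], [67.7, 64.2], [69.0, 3.5], [8.7, 2.3]]
[110.  233.5] [511.2 590. ] 34.3 [62.2, 62.5] 139.0 0
[162.3 224.4] [535.8 453.3] 5.6 [62.4, 60.7] 109.0 0
[225.  273.5] [410.6 287.6] 1.2 [339.1, 255.8] 10.0 752
[417 324]
[417.  324.6] [428.9 371.9] 28.59 [60.8, 67.0]
at [463.3 226.6 146.4] w 1.00240799318983 t 33.6 | shift/40 [ 3.63 -1.09 -0.09] | turn/4 (after shift) [-0.01  0.   -5.68]
at [429.5 374.3 150. ] w 1.00240799318983 t 33.6 | shift/40 [0.   0.   3.72] | turn/4 (after shift) [0. 0. 0.]
```

Yellow and green are both against the wall. Now the blue tile.

>>> step_arm(
  plan=[0.73,-0.22,0,0,0,0,0.73,-0.22,0,0,0,0,0.73,-0.22,0,0,0,0,0.73,-0.22,0,0,0,0,0.71,-0.21,0,0,0,0],
)

```text
time: 34.22
tcp_pos: [431.7, 373.7, 146.5]
eef_rot: [[0.07, 0.998, 0.0], [0.998, -0.07, -0.001], [-0.001, 0.0, -1.0]]
ft_force: [-0.2, -0.4, 0.5]
gripper_width: 1.0
grip_force: 0.0
```

>>> step_arm(
  plan=[0,0,0,0,0,-1,0,0,0,0,0,-1,0,0,0,0,0,-1,0,0,0,0,0,-1,0,0,0,0,0,-1],
)

```text
time: 34.85
tcp_pos: [431.9, 372.7, 146.5]
eef_rot: [[-0.277, 0.961, 0.0], [0.961, 0.277, -0.001], [-0.001, -0.0, -1.0]]
ft_force: [-1.4, -0.8, 0.1]
gripper_width: 1.006
grip_force: 0.0
```

>>> step_arm(
  plan=[0,0,0,0,0,-0.68,0,0,0,0,0,0,0,0,0,0,0,0,0,0,0,0,0,0,0,0,0,0,0,0],
)

```text
time: 35.48
tcp_pos: [431.3, 373.7, 146.9]
eef_rot: [[-0.321, 0.947, 0.0], [0.947, 0.321, -0.0], [-0.0, 0.0, -1.0]]
ft_force: [-0.2, 0.5, 0.2]
gripper_width: 1.004
grip_force: 0.0
```

```bash
python3 - <<'E'
from go import *
s=shot('scene'); hsv=cv2.cvtColor(s['frame'],cv2.COLOR_BGR2HSV); H,S,V=[hsv[...,i].astype(int) for i in range(3)]
p=proj(s,[[429,373,18]])[0].astype(int)
for c,w in rects(s,(H>100)&(H<125)&(S>100)&(V>60),(p[0]-30,p[1]-30,p[0]+30,p[1]+30),18,40): print(c,*summ(w))
R=Rt(18.9)
chain(([429.5,374,1.5],R))
E
```

```text
[417.1 324.4] [428.5 371.8] 28.52 [61.6, 67.0]
at [431.3 373.8 146.9] w 1.004445606927336 t 35.525 | shift/40 [ 0.02 -0.04  3.63] | turn/4 (after shift) [ 0.    0.   -0.04]
```

>>> step_arm(
  plan=[0.02,-0.04,0.8,0,0,0,0,0,0.8,0,0,0,0,0,0.9,0,0,0,0,0,0.7,0,0,0,0,0,0.43,0,0,0],
)

```text
time: 36.15
tcp_pos: [428.7, 373.5, 0.1]
eef_rot: [[-0.321, 0.947, -0.002], [0.947, 0.321, -0.001], [-0.001, -0.002, -1.0]]
ft_force: [0.4, -0.0, -0.1]
gripper_width: 1.004
grip_force: 0.0
```

>>> step_arm(
  plan=[0,0,0,0,0,0,0,0,0,0,0,0,0,0,0,0,0,0,0,0,0,0,0,0,0,0,0,0,0,0],
  gripper=255,
)

```text
time: 36.78
tcp_pos: [430.0, 374.5, 2.6]
eef_rot: [[-0.321, 0.947, 0.001], [0.947, 0.321, 0.001], [0.001, 0.001, -1.0]]
ft_force: [-0.9, 0.1, 3.1]
gripper_width: 0.682
grip_force: 65.5
```

>>> step_arm(
  plan=[0,0,-0.5,0,0,0,0,0,-0.8,0,0,0,0,0,-0.8,0,0,0,0,0,-0.8,0,0,0,0,0,-0.8,0,0,0],
)

```text
time: 37.4
tcp_pos: [429.4, 374.0, 152.0]
eef_rot: [[-0.321, 0.947, 0.001], [0.947, 0.321, 0.001], [0.0, 0.001, -1.0]]
ft_force: [-0.4, -0.2, -0.8]
gripper_width: 0.681
grip_force: 65.0
```

```bash
python3 - <<'E'
from go import *
P=lambda z:case(8,-35,z)
chain((P(150),Rt(-4.03)),(P(11.5),Rt(-4.03)))
E
```

```text
at [429.4 374.  152. ] w 0.6812731081430611 t 37.4 | shift/40 [-11.47  -0.09   0.05] | turn/4 (after shift) [ 0.01 -0.01  5.69]
at [573.5 -61.5 150. ] w 0.6812731081430611 t 37.4 | shift/40 [0.   0.   3.46] | turn/4 (after shift) [0. 0. 0.]
```

>>> step_arm(
  plan=[-0.76,0,0,0,0,0,-0.76,0,0,0,0,0,-0.76,0,0,0,0,0,-0.77,0,0,0,0,0,-0.77,0,0,0,0,0],
)

```text
time: 38.02
tcp_pos: [478.8, 228.4, 150.9]
eef_rot: [[-0.321, 0.947, 0.001], [0.947, 0.321, 0.0], [0.0, 0.001, -1.0]]
ft_force: [-0.1, -0.3, -1.5]
gripper_width: 0.68
grip_force: 65.1
```

>>> step_arm(
  plan=[-0.76,0,0,0,0,0,-0.76,0,0,0,0,0,-0.76,0,0,0,0,0,-0.77,0,0,0,0,0,-0.77,0,0,0,0,0],
)

```text
time: 38.65
tcp_pos: [527.9, 83.7, 150.9]
eef_rot: [[-0.321, 0.947, 0.001], [0.947, 0.321, 0.0], [-0.0, 0.001, -1.0]]
ft_force: [0.6, 0.6, -1.3]
gripper_width: 0.684
grip_force: 65.1
```

>>> step_arm(
  plan=[-0.76,0,0,0,0,0,-0.76,-0.03,0,0,0,0,-0.76,-0.03,0,0,0,0,-0.77,-0.03,0,0,0,0,-0.77,0,0,0,0,0],
)

```text
time: 39.28
tcp_pos: [573.5, -62.2, 150.9]
eef_rot: [[-0.321, 0.947, 0.001], [0.947, 0.321, -0.0], [-0.0, 0.001, -1.0]]
ft_force: [-0.1, 0.7, -0.7]
gripper_width: 0.679
grip_force: 65.1
```

>>> step_arm(
  plan=[0,0,0,0,0,0.95,0,0,0,0,0,0.95,0,0,0,0,0,0.95,0,0,0,0,0,0.95,0,0,0,0,0,0.95],
)

```text
time: 39.9
tcp_pos: [573.3, -61.2, 150.8]
eef_rot: [[0.007, 1.0, 0.001], [1.0, -0.007, -0.0], [-0.0, 0.001, -1.0]]
ft_force: [0.1, 0.3, -1.2]
gripper_width: 0.686
grip_force: 65.0
```

>>> step_arm(
  plan=[0,0,0,0,0,0.92,0,0,0,0,0,0,0,0,0,0,0,0,0,0,0,0,0,0,0,0,0,0,0,0],
)

```text
time: 40.52
tcp_pos: [573.3, -61.2, 149.7]
eef_rot: [[0.068, 0.998, -0.0], [0.998, -0.068, -0.0], [-0.0, -0.0, -1.0]]
ft_force: [0.1, 0.2, -1.5]
gripper_width: 0.685
grip_force: 65.0
```

```bash
python3 - <<'E'
from go import *
chain((case(8,-35,11.5),Rt(-4.03)))
E
```

```text
at [573.3 -61.2 149.7] w 0.6850961382923065 t 40.525 | shift/40 [-0.01  0.01  3.46] | turn/4 (after shift) [-0.    0.    0.03]
```

>>> step_arm(
  plan=[-0.02,0,0.9,0,0,0.03,0,0,0.9,0,0,0,0,0,0.8,0,0,0,0,0,0.5,0,0,0,0,0,0.35,0,0,0],
)

```text
time: 41.15
tcp_pos: [573.2, -62.0, 10.7]
eef_rot: [[0.071, 0.997, -0.001], [0.997, -0.071, 0.0], [0.0, -0.001, -1.0]]
ft_force: [-0.1, -0.5, -0.9]
gripper_width: 0.681
grip_force: 65.0
```

>>> step_arm(
  plan=[0,0,0,0,0,0,0,0,0,0,0,0,0,0,0,0,0,0,0,0,0,0,0,0,0,0,0,0,0,0],
  gripper=40,
)

```text
time: 41.78
tcp_pos: [573.5, -62.0, 12.1]
eef_rot: [[0.071, 0.997, 0.001], [0.997, -0.071, -0.0], [-0.0, 0.001, -1.0]]
ft_force: [0.9, -0.0, 1.1]
gripper_width: 0.843
grip_force: 0.0
```

>>> step_arm(
  plan=[0,0,-0.3,0,0,0,0,0,-0.6,0,0,0,0,0,-0.6,0,0,0,0,-0.5,0,0,0,0,0,-0.75,0,0,0,0],
)

```text
time: 42.4
tcp_pos: [524.5, -58.7, 73.5]
eef_rot: [[0.071, 0.997, 0.003], [0.997, -0.071, -0.001], [-0.0, 0.003, -1.0]]
ft_force: [0.1, 0.3, -0.4]
gripper_width: 0.842
grip_force: 0.0
```

>>> step_arm(
  plan=[0,0,0,0,0,0,0,0,0,0,0,0,0,0,0,0,0,0,0,0,0,0,0,0,0,0,0,0,0,0],
  gripper=255,
)

```text
time: 43.02
tcp_pos: [523.7, -58.5, 71.6]
eef_rot: [[0.071, 0.997, -0.0], [0.997, -0.071, -0.0], [-0.0, -0.0, -1.0]]
ft_force: [-0.4, -0.0, -0.3]
gripper_width: 0.001
grip_force: 0.0
```

```bash
python3 - <<'E'
from go import *
incase()
chain((case(-42,-35,14),Rt(-4.03)))
E
```

```text
tcp case [-42.  -35.5  71.6] F [-0.6  0.4  0.4]
yel [307.3 195.8] case [[8.4, 135.4], [66.0, 135.3], [65.5, 74.3], [8.1, 74.6]]
grn [334.8 197.5] case [[7.7, 63.2], [68.4, 63.6], [68.7, 3.6], [8.1, 3.5]]
at [523.6 -58.5  71.6] w -0.0013520636632582234 t 43.075 | shift/40 [0.01 0.   1.44] | turn/4 (after shift) [-0.   -0.   -0.01]
```

>>> step_arm(
  plan=[0,0,0.6,0,0,0,0,0,0.5,0,0,0,0,0,0.34,0,0,0,0,0.1,0,0,0,0,0,0.15,0,0,0,0],
)

```text
time: 43.7
tcp_pos: [533.6, -59.2, 14.1]
eef_rot: [[0.071, 0.997, -0.0], [0.997, -0.071, 0.0], [0.0, -0.0, -1.0]]
ft_force: [-1.0, 0.1, -0.4]
gripper_width: -0.001
grip_force: 0.2
```

>>> step_arm(
  plan=[0,0.15,0,0,0,0,0,0.15,0,0,0,0,0,0.15,0,0,0,0,0,0.1,0,0,0,0,0,0.05,0,0,0,0],
)

```text
time: 44.32
tcp_pos: [557.6, -60.9, 14.1]
eef_rot: [[0.071, 0.997, -0.0], [0.997, -0.071, -0.0], [-0.0, -0.0, -1.0]]
ft_force: [-0.8, 0.2, 1.4]
gripper_width: -0.002
grip_force: 0.4
```

>>> step_arm(
  plan=[0,0.03,0,0,0,0,0,0.03,0,0,0,0,0,0.02,0,0,0,0,0,0.01,0,0,0,0,0,0,0,0,0,0],
)

```text
time: 44.95
tcp_pos: [560.9, -61.1, 14.1]
eef_rot: [[0.071, 0.997, 0.0], [0.997, -0.071, -0.0], [-0.0, 0.0, -1.0]]
ft_force: [-0.4, 0.2, -0.1]
gripper_width: 0.0
grip_force: 0.2
```

>>> step_arm(
  plan=[0,0.02,0,0,0,0,0,0.01,0,0,0,0,0,0.01,0,0,0,0,0,0,0,0,0,0,0,0,0,0,0,0],
)

```text
time: 45.58
tcp_pos: [561.3, -61.1, 13.9]
eef_rot: [[0.071, 0.997, -0.002], [0.997, -0.071, 0.0], [0.0, -0.002, -1.0]]
ft_force: [-5.4, 0.7, 4.2]
gripper_width: 0.001
grip_force: 2.7
```

```bash
python3 - <<'E'
from go import *
incase()
E
```

```text
tcp case [ -4.2 -35.5  13.9] F [-5.4  0.2  4.6]
yel [307.3 195.8] case [[8.4, 135.4], [66.0, 135.3], [65.5, 74.3], [8.1, 74.6]]
grn [331.5 197.5] case [[65.7, 66.4], [69.2, 22.3], [9.3, 17.9], [5.9, 61.8]]
```

The blue tile is at the wall. I'll retreat and head to the cover.

>>> step_arm(
  plan=[0,-0.15,0,0,0,0,0,-0.3,0,0,0,0,0,0,-1,0,0,0,0,0,-1,0,0,0,0,0,-1,0,0,0],
)

```text
time: 46.25
tcp_pos: [544.0, -59.9, 135.1]
eef_rot: [[0.071, 0.997, 0.0], [0.997, -0.071, -0.0], [-0.0, 0.0, -1.0]]
ft_force: [-0.2, -0.1, 0.6]
gripper_width: 0.002
grip_force: 0.0
```

```bash
python3 - <<'E'
from go import *
R=Rt(96.5)
chain(([507,-404.5,160],R),([507,-404.5,10],R))
E
```

```text
at [544.  -59.9 135.1] w 0.0021389965969116215 t 46.25 | shift/40 [-8.66 -0.31 -0.62] | turn/4 (after shift) [  0.     0.   -25.14]
at [ 507.  -404.5  160. ] w 0.0021389965969116215 t 46.25 | shift/40 [0.   0.   3.75] | turn/4 (after shift) [0. 0. 0.]
```

>>> step_arm(
  plan=[-0.86,-0.03,-0.12,0,0,0,-0.86,-0.03,-0.12,0,0,0,-0.86,-0.03,-0.12,0,0,0,-0.86,-0.03,-0.13,0,0,0,-0.88,-0.03,-0.13,0,0,0],
  gripper=0,
)

```text
time: 46.88
tcp_pos: [525.8, -232.8, 159.0]
eef_rot: [[0.071, 0.997, 0.001], [0.997, -0.071, -0.0], [-0.0, 0.001, -1.0]]
ft_force: [0.5, -0.5, 0.3]
gripper_width: 0.996
grip_force: 0.0
```

>>> step_arm(
  plan=[-0.86,-0.03,0,0,0,0,-0.86,-0.03,0,0,0,0,-0.86,-0.03,0,0,0,0,-0.88,-0.03,0,0,0,0,-0.88,-0.03,0,0,0,0],
)

```text
time: 47.5
tcp_pos: [507.5, -405.5, 158.8]
eef_rot: [[0.071, 0.997, 0.0], [0.997, -0.071, -0.0], [-0.0, 0.0, -1.0]]
ft_force: [0.3, 0.8, -0.5]
gripper_width: 1.003
grip_force: 0.0
```

>>> step_arm(
  plan=[0,0,0,0,0,-1,0,0,0,0,0,-1,0,0,0,0,0,-1,0,0,0,0,0,-1,0,0,0,0,0,-1],
)

```text
time: 48.12
tcp_pos: [507.7, -404.4, 158.7]
eef_rot: [[-0.277, 0.961, 0.0], [0.961, 0.277, -0.0], [-0.0, 0.0, -1.0]]
ft_force: [0.2, 0.6, 0.0]
gripper_width: 0.997
grip_force: 0.0
```

>>> step_arm(
  plan=[0,0,0,0,0,-1,0,0,0,0,0,-1,0,0,0,0,0,-1,0,0,0,0,0,-1,0,0,0,0,0,-1],
)

```text
time: 48.75
tcp_pos: [507.7, -404.4, 158.7]
eef_rot: [[-0.589, 0.808, 0.0], [0.808, 0.589, -0.0], [-0.0, 0.0, -1.0]]
ft_force: [-0.2, 0.2, 0.1]
gripper_width: 1.001
grip_force: 0.0
```

>>> step_arm(
  plan=[0,0,0,0,0,-1,0,0,0,0,0,-1,0,0,0,0,0,-1,0,0,0,0,0,-1,0,0,0,0,0,-1],
)

```text
time: 49.38
tcp_pos: [507.7, -404.4, 158.7]
eef_rot: [[-0.83, 0.558, 0.0], [0.558, 0.83, -0.0], [-0.0, 0.0, -1.0]]
ft_force: [-0.1, 0.5, 0.2]
gripper_width: 1.0
grip_force: 0.0
```

>>> step_arm(
  plan=[0,0,0,0,0,-1,0,0,0,0,0,-1,0,0,0,0,0,-1,0,0,0,0,0,-1,0,0,0,0,0,-1],
)

```text
time: 50.0
tcp_pos: [507.7, -404.4, 158.7]
eef_rot: [[-0.971, 0.241, 0.0], [0.241, 0.971, -0.0], [-0.0, -0.0, -1.0]]
ft_force: [0.4, 0.2, 0.5]
gripper_width: 0.999
grip_force: 0.0
```

>>> step_arm(
  plan=[0,0,0,0,0,-1,0,0,0,0,0,-1,0,0,0,0,0,-1,0,0,0,0,0,-1,0,0,0,0,0,-1],
)

```text
time: 50.62
tcp_pos: [507.7, -404.4, 158.7]
eef_rot: [[-0.994, -0.106, 0.0], [-0.106, 0.994, -0.0], [-0.0, -0.0, -1.0]]
ft_force: [-1.0, 0.5, -0.2]
gripper_width: 0.999
grip_force: 0.0
```

```bash
python3 - <<'E'
from go import *
incase()
R=Rt(96.5)
chain(([507,-404.5,10],R)); print(np.round(env.get_obs()['joint_positions'],2))
im=shot('top')
a=im['frame'][170:260,280:420]; s=shot('scene'); p=proj(s,[case(20,20,18)])[0].astype(int)
q=proj(s,[[507,-404,39]])[0].astype(int); print(q)
b=s['frame'][p[1]-60:p[1]+60,p[0]-70:p[0]+70]; c=s['frame'][q[1]-60:q[1]+60,q[0]-70:q[0]+70]
cv2.imwrite('pics/g.png',np.hstack([cv2.resize(x,(266,228)) for x in(a,b,c)]))
E
```

```text
tcp case [ -33.5 -381.7  158.7] F [-0.3  1.  -0.2]
yel [307.3 195.8] case [[8.4, 135.4], [66.0, 135.3], [65.5, 74.3], [8.1, 74.6]]
grn [334.9 197.5] case [[7.3, 62.9], [67.9, 64.2], [69.1, 3.5], [8.7, 2.3]]
at [ 507.7 -404.4  158.7] w 0.9965645377527216 t 50.675 | shift/40 [ 0.02 -0.    3.72] | turn/4 (after shift) [-0.    0.   -0.08]
[-0.71  0.27  1.74  0.    1.14 -2.39]
[247 176]
```

View pics/g.png

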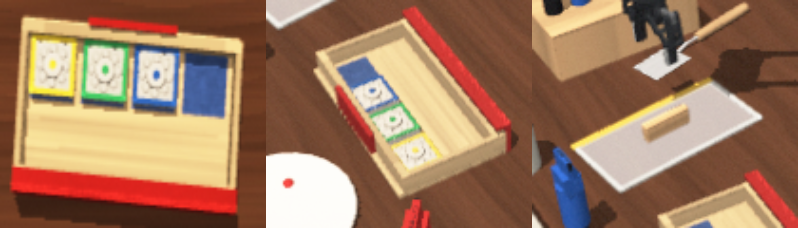

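The three tiles stand in an even row at the wall, and the cover's bar is visible, unobstructed, in the right-hand crop. Next I'll grip the bar.

>>> step_arm(
  plan=[0.02,0,0.8,0,0,-0.08,0,0,0.9,0,0,0,0,0,0.9,0,0,0,0,0,0.7,0,0,0,0,0,0.42,0,0,0],
)

```text
time: 51.4
tcp_pos: [506.3, -403.9, 8.2]
eef_rot: [[-0.994, -0.108, -0.002], [-0.108, 0.994, 0.001], [0.002, 0.002, -1.0]]
ft_force: [0.1, -0.3, 0.2]
gripper_width: 1.0
grip_force: 0.0
```

>>> step_arm(
  plan=[0,0,0,0,0,0,0,0,0,0,0,0,0,0,0,0,0,0,0,0,0,0,0,0,0,0,0,0,0,0],
  gripper=255,
)

```text
time: 52.02
tcp_pos: [508.2, -405.6, 11.6]
eef_rot: [[-0.994, -0.109, 0.002], [-0.109, 0.994, -0.002], [-0.002, -0.002, -1.0]]
ft_force: [-0.8, 0.1, 5.0]
gripper_width: 0.175
grip_force: 61.3
```

>>> step_arm(
  plan=[0,0,0,0,0,0,0,0,-0.1,0,0,0,0,0,-0.4,0,0,0,0,0,-0.6,0,0,0,0,0,-0.6,0,0,0],
)

```text
time: 52.65
tcp_pos: [506.8, -404.4, 78.8]
eef_rot: [[-0.994, -0.109, -0.001], [-0.109, 0.994, 0.001], [0.001, 0.001, -1.0]]
ft_force: [0.8, -0.1, -3.2]
gripper_width: 0.175
grip_force: 60.1
```

>>> step_arm(
  plan=[0,0,-0.5,0,0,0,0,0,-0.5,0,0,0,0,0,-0.5,0,0,0,0,0,-0.4,0,0,0,0,0,-0.2,0,0,0],
)

```text
time: 53.28
tcp_pos: [507.7, -405.1, 163.6]
eef_rot: [[-0.994, -0.109, 0.001], [-0.109, 0.994, -0.001], [-0.001, -0.001, -1.0]]
ft_force: [-0.7, 0.9, -4.2]
gripper_width: 0.174
grip_force: 60.1
```

```bash
python3 - <<'E'
from go import *
R=Rt(-4.03)
chain((case(-4,0,170),R)); 
im=shot('top'); s=shot('scene'); q=proj(s,[[507,-404,150]])[0].astype(int)
c=s['frame'][max(q[1]-90,0):q[1]+90,q[0]-120:q[0]+120]
cv2.imwrite('pics/i.png',np.hstack([cv2.resize(c,(400,300)),cv2.resize(im['frame'][150:330,400:640],(400,300))]))
E
```

```text
at [ 507.7 -405.1  163.6] w 0.17400044560593228 t 53.275 | shift/40 [-2.43  9.27 -0.17] | turn/4 (after shift) [ 0.    0.03 25.07]
```

View pics/i.png

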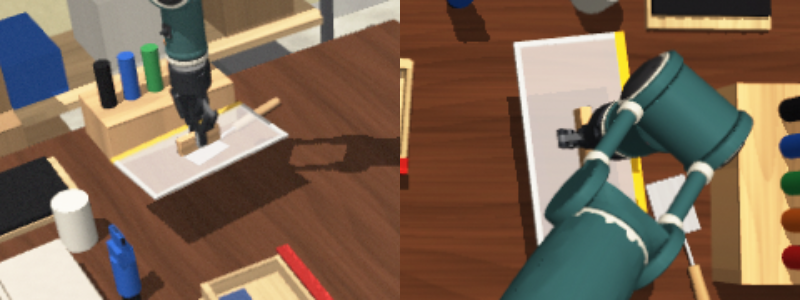

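The cover is held level with its lip at the right. Now I'll turn it.

>>> step_arm(
  plan=[0,0,0,0,0,0.5,0,0,0,0,0,1,0,0,0,0,0,1,0,0,0,0,0,1,0,0,0,0,0,1],
)

```text
time: 54.0
tcp_pos: [506.6, -404.2, 160.6]
eef_rot: [[-0.978, 0.207, -0.002], [0.207, 0.978, 0.002], [0.002, 0.001, -1.0]]
ft_force: [0.0, -0.6, -2.9]
gripper_width: 0.17
grip_force: 60.2
```

>>> step_arm(
  plan=[0,0,0,0,0,1,0,0,0,0,0,1,0,0,0,0,0,1,0,0,0,0,0,1,0,0,0,0,0,1],
)

```text
time: 54.62
tcp_pos: [506.6, -404.2, 160.6]
eef_rot: [[-0.849, 0.529, -0.002], [0.529, 0.849, 0.002], [0.002, 0.0, -1.0]]
ft_force: [-1.1, 0.6, -2.0]
gripper_width: 0.176
grip_force: 60.2
```

>>> step_arm(
  plan=[0,0,0,0,0,1,0,0,0,0,0,1,0,0,0,0,0,1,0,0,0,0,0,1,0,0,0,0,0,1],
)

```text
time: 55.25
tcp_pos: [506.6, -404.2, 160.6]
eef_rot: [[-0.616, 0.787, -0.002], [0.787, 0.616, 0.002], [0.002, -0.0, -1.0]]
ft_force: [1.0, -0.3, -2.7]
gripper_width: 0.169
grip_force: 60.2
```

>>> step_arm(
  plan=[0,0,0,0,0,1,0,0,0,0,0,1,0,0,0,0,0,1,0,0,0,0,0,1,0,0,0,0,0,1],
)

```text
time: 55.88
tcp_pos: [506.6, -404.2, 160.6]
eef_rot: [[-0.31, 0.951, -0.002], [0.951, 0.31, 0.002], [0.002, -0.001, -1.0]]
ft_force: [0.1, -0.2, -3.0]
gripper_width: 0.176
grip_force: 60.2
```

>>> step_arm(
  plan=[0,0,0,0,0,1,0,0,0,0,0,1,0,0,0,0,0,1,0,0,0,0,0,1,0,0,0,0,0,0.6],
)

```text
time: 56.5
tcp_pos: [506.6, -404.2, 160.6]
eef_rot: [[0.005, 1.0, -0.002], [1.0, -0.005, 0.002], [0.002, -0.002, -1.0]]
ft_force: [-0.3, 0.1, -2.6]
gripper_width: 0.178
grip_force: 60.2
```

```bash
python3 - <<'E'
from go import *
R=Rt(-4.03)
chain((case(0,0,170),R)); 
E
```

```text
at [ 506.6 -404.2  160.6] w 0.17831115930119207 t 56.5 | shift/40 [ 9.46  1.48 -0.22] | turn/4 (after shift) [-0.03 -0.02  0.93]
```

```bash
cat >> go.py <<'E'
H=10.; YO=0.
def T(Lx,Lz,a,y=0):
    t=np.radians(a); u=np.array([np.cos(t),0,np.sin(t)]); n=np.array([-np.sin(t),0,np.cos(t)])
    p=np.array([Lx,y+YO,Lz])+80.5*u+H*n
    return case(*p),Rt(-4.03,a)
E
python3 - <<'E'
from go import *
chain((T(-58,130,0)[0],Rt(-4.03)),(T(-58,130,0)[0],Rt(-4.03,10)),T(-58,60,10))
E
```

```text
at [ 506.6 -404.2  160.6] w 0.17831115930119207 t 56.5 | shift/40 [9.42 2.05 0.53] | turn/4 (after shift) [-0.03 -0.02  0.93]
at [590.4 -27.6 140. ] w 0.17831115930119207 t 56.5 | shift/40 [0. 0. 0.] | turn/4 (after shift) [-2.5  0.   0. ]
at [590.4 -27.6 140. ] w 0.17831115930119207 t 56.5 | shift/40 [ 0.   -0.32  1.37] | turn/4 (after shift) [0. 0. 0.]
```

>>> step_arm(
  plan=[0.63,0.13,0,0,0,0,0.63,0.13,0,0,0,0,0.63,0.13,0,0,0,0,0.63,0.13,0,0,0,0,0.63,0.13,0,0,0,0],
)

```text
time: 57.12
tcp_pos: [533.6, -276.0, 161.8]
eef_rot: [[0.001, 1.0, -0.001], [1.0, -0.001, 0.001], [0.001, -0.001, -1.0]]
ft_force: [1.3, -0.2, -3.0]
gripper_width: 0.177
grip_force: 60.2
```

>>> step_arm(
  plan=[0.63,0.14,0,0,0,0,0.63,0.14,0,0,0,0,0.63,0.14,0,0,0,0,0.63,0.14,0,0,0,0,0.63,0.14,0,0,0,0],
)

```text
time: 57.75
tcp_pos: [561.5, -150.2, 161.8]
eef_rot: [[0.001, 1.0, -0.001], [1.0, -0.001, 0.001], [0.001, -0.001, -1.0]]
ft_force: [0.3, -0.1, -3.2]
gripper_width: 0.178
grip_force: 60.2
```

>>> step_arm(
  plan=[0.63,0.14,0.1,0,0,0,0.63,0.14,0.1,0,0,0,0.63,0.14,0.1,0,0,0,0.63,0.14,0.1,0,0,0,0.6,0.14,0.1,0,0,0],
)

```text
time: 58.38
tcp_pos: [589.4, -25.5, 141.7]
eef_rot: [[0.001, 1.0, -0.001], [1.0, -0.001, 0.0], [0.0, -0.001, -1.0]]
ft_force: [0.4, -0.5, -3.9]
gripper_width: 0.173
grip_force: 60.2
```

>>> step_arm(
  plan=[0,0,0,0,0,0.93,0,0,0,-0.8,0,0,0,0,0,-0.8,0,0,0,0,0,-0.9,0,0,0,0,0,0,0,0],
)

```text
time: 59.0
tcp_pos: [587.9, -26.5, 141.3]
eef_rot: [[0.066, 0.983, 0.171], [0.998, -0.065, -0.011], [0.0, 0.171, -0.985]]
ft_force: [0.1, 0.3, -3.3]
gripper_width: 0.181
grip_force: 60.2
```

```bash
cat >> go.py <<'E'
def cover(tag=None):
    im=shot('top'); hsv=cv2.cvtColor(im['frame'],cv2.COLOR_BGR2HSV); Hh,S,V=[hsv[...,i].astype(int) for i in range(3)]
    o=env.get_obs(); p=np.array(o['tcp_pos']); R=np.array(o['eef_rot'])
    # predicted lip top corners (tool frame: y=-80.5, x=+-150, z=H-5)
    L=[p+R@np.array([sx*150,-80.5,H-5]) for sx in(1,-1)]+[p+R@np.array([sx*150,80.5,H-5]) for sx in(1,-1)]
    print('pred px lip,far (y+,y-)',proj(im,L).round(1).tolist(),'lip case',(C.T@(p+R@np.array([0,-80.5,H])-O)).round(1),'tilt',round(np.degrees(np.arcsin(R[2,1])),2),'F',np.round(o['ft_force'],1))
    m=(Hh>22)&(Hh<33)&(S>150)&(V>150)
    for c,w in rects(im,m,(270,160,430,330),L[0][2],40): print('yellow',c,((w-O[:2])@C[:2,:2]).round(1).tolist())
    if tag:
        s=shot('scene'); q=proj(s,[case(-10,0,50)])[0].astype(int)
        cv2.imwrite('pics/'+tag,np.hstack([cv2.resize(im['frame'][150:285,260:440],(400,300)),cv2.resize(s['frame'][q[1]-75:q[1]+75,q[0]-100:q[0]+100],(400,300))]))
E
python3 - <<'E'
from go import *
cover('k.png')
chain(T(-58,60,10),T(-58,43,10))
E
```

```text
pred px lip,far (y+,y-) [[285.0, 227.5], [408.4, 236.6], [289.5, 160.8], [414.3, 170.0]] lip case [-56.7   0.3 118.1] tilt 9.89 F [ 0.4  0.2 -2.8]
yellow [399.  233.5] [[-46.8, -104.1], [-43.4, -147.7], [-55.5, -148.6], [-59.0, -105.0]]
yellow [340.  229.5] [[-47.5, 29.5], [-45.6, 5.4], [-57.8, 4.5], [-59.7, 28.6]]
yellow [304.5 227. ] [[-60.4, 148.5], [-46.5, 148.7], [-46.0, 58.0], [-59.8, 57.9]]
at [589.7 -27.1 142.1] w 0.1783393145148534 t 59.1 | shift/40 [-0.01 -0.3   1.43] | turn/4 (after shift) [-0.01 -0.01  0.06]
at [587.5 -27.4  83.8] w 0.1783393145148534 t 59.1 | shift/40 [ 0.   -0.07  0.42] | turn/4 (after shift) [0. 0. 0.]
```

View pics/k.png

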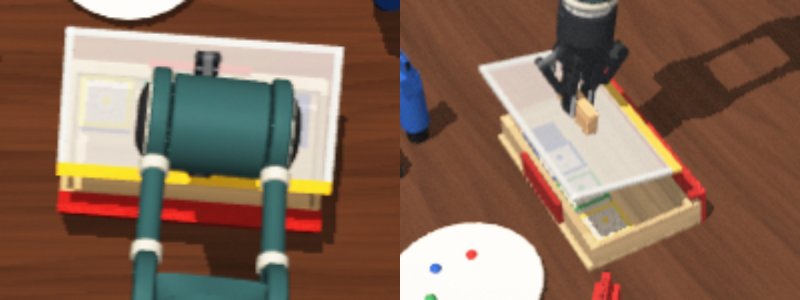

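Seen from above, the tilted cover is centred on the case: its lip ends are at case y ±148.5. Going down in front of the slot.

>>> step_arm(
  plan=[0,-0.06,0.3,0,0,0.06,0,-0.06,0.3,0,0,0,0,-0.06,0.3,0,0,0,0,-0.06,0.3,0,0,0,0,-0.06,0.23,0,0,0],
)

```text
time: 59.72
tcp_pos: [587.8, -28.0, 82.3]
eef_rot: [[0.072, 0.983, 0.172], [0.997, -0.071, -0.012], [0.001, 0.172, -0.985]]
ft_force: [-1.1, 0.2, -3.1]
gripper_width: 0.177
grip_force: 60.3
```

>>> step_arm(
  plan=[0,-0.02,0.15,0,0,0,0,-0.02,0.15,0,0,0,0,-0.02,0.1,0,0,0,0,0,0,0,0,0,0,0,0,0,0,0],
)

```text
time: 60.35
tcp_pos: [589.0, -28.0, 67.8]
eef_rot: [[0.071, 0.982, 0.174], [0.997, -0.07, -0.012], [0.001, 0.174, -0.985]]
ft_force: [0.4, -0.2, -3.1]
gripper_width: 0.176
grip_force: 60.3
```

```bash
python3 - <<'E'
from go import *
cover('l.png')
chain(T(-58,43,10),T(-70,43,10),T(-84,42.5,10),T(-84,40.5,10))
E
```

```text
pred px lip,far (y+,y-) [[286.8, 229.7], [404.3, 239.0], [291.4, 166.2], [410.2, 175.6]] lip case [-56.4  -0.4  44. ] tilt 10.04 F [ 0.   0.2 -3.5]
yellow [395.1 235.8] [[-57.8, -103.3], [-44.3, -103.4], [-44.3, -149.6], [-57.7, -149.4]]
yellow [305.5 228.8] [[-57.9, 147.4], [-44.4, 147.4], [-44.3, 57.2], [-57.8, 57.2]]
at [589.1 -28.   68. ] w 0.17551135887458605 t 60.45 | shift/40 [ 0.01 -0.05  0.02] | turn/4 (after shift) [ 0.01 -0.01 -0.02]
at [587.5 -27.4  66.8] w 0.17551135887458605 t 60.45 | shift/40 [-0.   -0.3  -0.05] | turn/4 (after shift) [0. 0. 0.]
at [575.5 -26.5  66.8] w 0.17551135887458605 t 60.45 | shift/40 [ 0.   -0.35 -0.05] | turn/4 (after shift) [0. 0. 0.]
at [561.6 -25.5  66.3] w 0.17551135887458605 t 60.45 | shift/40 [ 0.   -0.01  0.05] | turn/4 (after shift) [0. 0. 0.]
```

View pics/l.png

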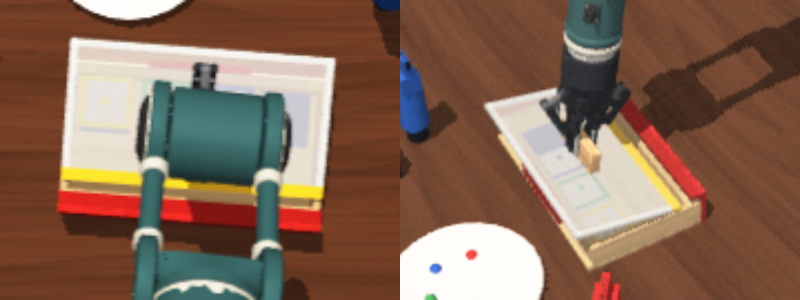

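The cover is parallel to the case and centred within 1 mm. Now I'll insert the lip in small steps, watching the force.

>>> step_arm(
  plan=[0.02,-0.07,0,0,0,0,0,-0.07,-0.01,0,0,0,0,-0.07,-0.01,0,0,0,0,-0.07,-0.01,0,0,0,0,-0.07,0,0,0,0],
)

```text
time: 61.08
tcp_pos: [574.6, -26.2, 66.3]
eef_rot: [[0.071, 0.982, 0.173], [0.997, -0.07, -0.012], [0.001, 0.174, -0.985]]
ft_force: [-0.6, 0.3, -2.8]
gripper_width: 0.178
grip_force: 60.3
```

>>> step_arm(
  plan=[0,-0.05,-0.01,0,0,0,0,-0.05,-0.01,0,0,0,0,-0.05,-0.01,0,0,0,0,0,0,0,0,0,0,0,0,0,0,0],
)

```text
time: 61.7
tcp_pos: [568.8, -25.8, 66.5]
eef_rot: [[0.071, 0.982, 0.173], [0.997, -0.07, -0.012], [0.001, 0.174, -0.985]]
ft_force: [0.9, 0.0, -3.4]
gripper_width: 0.174
grip_force: 60.3
```

```bash
python3 - <<'E'
from go import *
cover()
chain(T(-78,42.5,10),T(-84,42.5,10))
E
```

```text
pred px lip,far (y+,y-) [[285.8, 237.7], [403.4, 247.0], [290.5, 174.3], [409.3, 183.7]] lip case [-76.7   0.4  42.6] tilt 10.01 F [-0.4 -0.3 -2.6]
at [568.9 -25.8  66.5] w 0.17799753202527427 t 61.75 | shift/40 [-0.01 -0.03 -0.  ] | turn/4 (after shift) [ 0.   -0.01 -0.02]
at [567.5 -26.   66.3] w 0.17799753202527427 t 61.75 | shift/40 [ 0.   -0.15 -0.03] | turn/4 (after shift) [0. 0. 0.]
```

>>> step_arm(
  plan=[0,-0.05,-0.01,0,0,0,0,-0.05,-0.01,0,0,0,0,-0.03,-0.01,0,0,0,0,-0.03,0,0,0,0,0,0,0,0,0,0],
)

```text
time: 62.38
tcp_pos: [562.1, -25.3, 66.4]
eef_rot: [[0.071, 0.982, 0.173], [0.997, -0.07, -0.012], [0.001, 0.174, -0.985]]
ft_force: [-0.2, 0.4, -3.4]
gripper_width: 0.175
grip_force: 60.3
```

```bash
python3 - <<'E'
from go import *
cover('m.png')
chain(T(-83,40.5,10),T(-83,40.3,5),T(-83,40,0))
E
```

```text
pred px lip,far (y+,y-) [[285.6, 240.3], [403.2, 249.6], [290.3, 176.9], [409.1, 186.3]] lip case [-83.4   0.4  42.6] tilt 10.0 F [ 0.1  0.1 -3.4]
at [562.3 -25.3  66.5] w 0.17939119072808982 t 62.475 | shift/40 [-0.01 -0.    0.05] | turn/4 (after shift) [ 0.   -0.01 -0.02]
at [562.6 -25.6  64.3] w 0.17939119072808982 t 62.475 | shift/40 [-0.    0.01  0.18] | turn/4 (after shift) [ 1.25 -0.   -0.  ]
at [564.3 -25.7  57.3] w 0.17939119072808982 t 62.475 | shift/40 [-0.    0.01  0.18] | turn/4 (after shift) [1.25 0.   0.  ]
```

View pics/m.png

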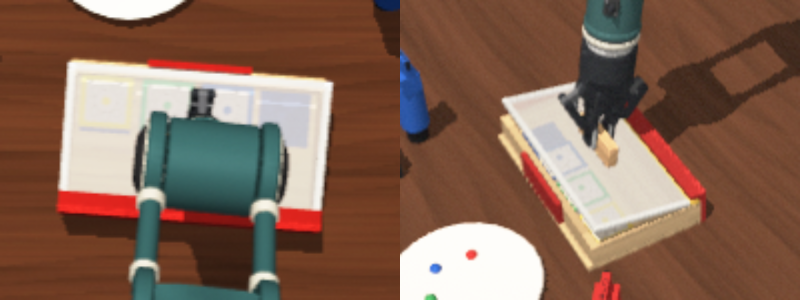

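The lip is under the ledge with no contact force. Now I'll swing the far edge down.

>>> step_arm(
  plan=[0,0,0.05,0.25,0,0,0,0,0.04,0.25,0,0,0,0,0.04,0.25,0,0,0,0,0.04,0.25,0,0,0,0,0.04,0.25,0,0],
)

```text
time: 63.1
tcp_pos: [564.0, -25.4, 58.4]
eef_rot: [[0.071, 0.994, 0.087], [0.997, -0.071, -0.005], [0.001, 0.087, -0.996]]
ft_force: [0.9, 0.5, -0.6]
gripper_width: 0.177
grip_force: 60.5
```

>>> step_arm(
  plan=[0,0,0.04,0.25,0,0,0,0,0.04,0.25,0,0,0,0,0.04,0.25,0,0,0,0,0,0,0,0,0,0,0,0,0,0],
)

```text
time: 63.72
tcp_pos: [565.0, -25.4, 54.2]
eef_rot: [[0.071, 0.997, 0.037], [0.997, -0.071, -0.002], [0.001, 0.037, -0.999]]
ft_force: [4.4, 0.6, 3.9]
gripper_width: 0.178
grip_force: 61.2
```

```bash
python3 - <<'E'
from go import *
cover()
chain(T(-83,40,0))
E
```

```text
pred px lip,far (y+,y-) [[285.6, 240.0], [403.1, 249.3], [290.7, 177.2], [407.8, 186.5]] lip case [-83.1   0.5  41.2] tilt 2.15 F [4.  0.7 4.4]
at [565.  -25.4  54.2] w 0.17149781472443953 t 63.775 | shift/40 [-0.01  0.01  0.11] | turn/4 (after shift) [ 0.54 -0.01 -0.02]
```

>>> step_arm(
  plan=[0,0,0.025,0.2,0,0,0,0,0.025,0.2,0,0,0,0,0.02,0.14,0,0,0,0,0,0,0,0,0,0,0,0,0,0],
)

```text
time: 64.4
tcp_pos: [564.4, -25.5, 51.6]
eef_rot: [[0.071, 0.997, -0.002], [0.997, -0.071, 0.001], [0.001, -0.002, -1.0]]
ft_force: [0.5, 0.4, 10.3]
gripper_width: 0.175
grip_force: 62.1
```

```bash
python3 - <<'E'
from go import *
cover()
E
```

```text
pred px lip,far (y+,y-) [[285.7, 240.3], [403.2, 249.6], [290.8, 177.9], [407.5, 187.1]] lip case [-84.1   0.3  41.8] tilt -0.12 F [ 1.  -0.4  9.3]
```

>>> step_arm(
  plan=[0,0,0,0,0,0,0,0,0,0,0,0,0,0,0,0,0,0,0,0,0,0,0,0,0,0,0,0,0,0],
  gripper=110,
)

```text
time: 65.08
tcp_pos: [563.6, -25.4, 50.3]
eef_rot: [[0.071, 0.997, -0.003], [0.997, -0.071, 0.001], [0.001, -0.003, -1.0]]
ft_force: [-0.0, 0.5, -0.8]
gripper_width: 0.568
grip_force: 0.0
```

>>> step_arm(
  plan=[0,0,-0.3,0,0,0,0,0,-0.6,0,0,0,0,0,-0.9,0,0,0,0,0,-1,0,0,0,0,0,-1,0,0,0],
)

```text
time: 65.7
tcp_pos: [564.3, -25.5, 204.9]
eef_rot: [[0.071, 0.997, -0.002], [0.997, -0.071, 0.001], [0.001, -0.002, -1.0]]
ft_force: [-0.2, 0.1, -0.5]
gripper_width: 0.571
grip_force: 0.0
```

>>> step_arm(
  plan=[0.8,-0.8,0,0,0,0,0.8,-0.8,0,0,0,0,0.8,-0.8,0,0,0,0,0.8,-0.8,0,0,0,0,0.8,-0.8,0,0,0,0],
)

```text
time: 66.32
tcp_pos: [415.2, 146.5, 204.3]
eef_rot: [[0.072, 0.997, -0.001], [0.997, -0.072, 0.002], [0.002, -0.001, -1.0]]
ft_force: [-0.2, 0.7, -0.1]
gripper_width: 0.568
grip_force: 0.0
```

```bash
python3 - <<'E'
from go import *
im=shot('top'); s=shot('scene'); q=proj(s,[case(-10,0,50)])[0].astype(int)
cv2.imwrite('pics/n.png',np.hstack([cv2.resize(im['frame'][165:270,270:430],(457,300)),cv2.resize(s['frame'][q[1]-75:q[1]+75,q[0]-85:q[0]+85],(340,300))]))
hsv=cv2.cvtColor(im['frame'],cv2.COLOR_BGR2HSV); H_,S,V=[hsv[...,i].astype(int) for i in range(3)]
for c,w in rects(im,(S<70)&(V>130),(280,170,415,255),45,800): print(c,((w-O[:2])@C[:2,:2]).round(1).tolist())
# predicted closed far-edge corners z45 and tile view
print(proj(im,[case(77,y,45) for y in(150,-150)]).round(1).tolist(),proj(s,[case(77,y,45) for y in(150,-150)]).round(1).tolist(),q)
E
```

```text
[347.2 211. ] [[-69.9, 151.1], [77.5, 151.4], [76.9, -152.9], [-70.5, -151.1]]
[[290.9, 178.0], [407.4, 187.1]] [[290.0, 294.1], [244.1, 228.0]] [293 246]
```

View pics/n.png

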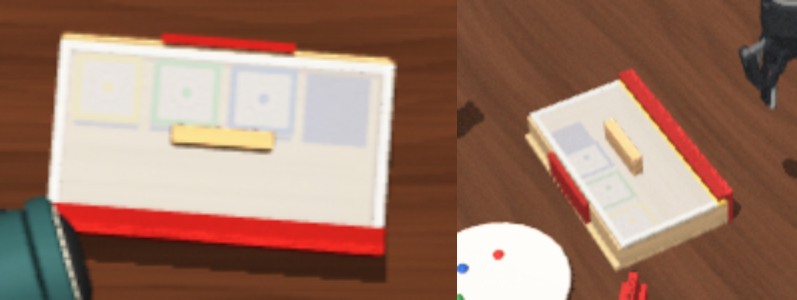

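The cover lies flat and shut: its far edge is at case x 77, inside the stop, and its ends are even with the case (±151 mm as measured). The tile row shows undisturbed through the panel, so I'm handing in.

```bash
python3 -c "
from workcell import env
print(env.finish_job())"
```

```text
the job is handed in; nothing more can be done
None
```

The three tiles on the bench (blue, green and yellow; no red one was there) lie relief up in an even row against the far wall, and the cover is hooked under the red ledge and shut flat, with its ends even with the case's; handed in at about 66 s, no verdict shown.

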